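# Glue up a model church turret in a hand-lever press and hold it closed

### The arm

A 6-joint arm with a two-finger parallel gripper is mounted at the origin on the work surface. World frame = base frame: x ahead of the robot, y to its left, z up, the work surface at z = 0. Lengths are in m, angles in degrees, forces in N, time in s.
With the tool pointing down it reaches from about 0.375 to 0.9 m from the base axis. Payload 3.1 kg.
Tool frame: the origin (TCP) lies midway between the tips of the shut fingers; the grasp point (between the pads) lies bot.hold_point_z behind it (bot.hold_point_z is the distance from the TCP to the grasp point, in m); z points along the fingers, y is the direction in which the jaws open and shut (so a half turn about z gives the same grasp; the last joint's range is limited). The gripper opens to 87 mm and grips with 3 to 60 N. Pads are 19 mm wide; open, the fingers measure 117 mm over their backs; the gripper's body (75 mm by 190 mm) begins 51 mm behind the grasp point.
Start: joints at [-76.805, 30.224, 82.088, -0, 67.689, -10.227], TCP at [0.248, -0.573, 0.223] pointing down, gripper open.
Joint ranges: [-176.69, 176.69], [-43.24, 126.21], [12.49, 139.97], [-82, 262], [0, 151.66], [-163.58, 163.58]. Speed limits (degrees/s): [159.86, 159.86, 180, 180, 180, 180].

### API

Orientations are given as a 3x3 rotation matrix whose columns are the frame's x, y, z axes.
In Python, from rig import bot, vision, order gives the robot as it stands. The module is installed in compiled form; this text tells all that it offers.
- The arm moves only by the tool move_arm, never from a script. Its argument "moves" is a list of rows, each an object of numbers: "hand": the finger opening in mm, from 0 to 87; "x", "y", "z": the shift along the tool's x, y, z in units of 25 mm (1.0 is 25 mm); "wx", "wy", "wz": the turn, a rotation vector about the tool's x, y, z in degrees. In form: [{"hand": .., "x": .., "y": .., "z": .., "wx": .., "wy": .., "wz": ..}, ...]. A call has 1 to 20 rows; each row shifts and turns the commanded pose from where the row before left it, along the tool's axes as they then stand; what a row does not reach is not made up. A row lasts 1/10 s, in which the tool goes at most 50 mm and 8.59 degrees, less where a joint would pass 70% of its speed; a pose out of reach is approached as far as the arm can. A call is refused whole if a number of a shift passes 1 or a number of a turn 8.59, either way. A call with a gripper value outside its range is refused whole. The fingers move at their own pace and stop on an object; the grip force is fixed at half the most. Time passes only in rows, so rows that do not move let the fingers close. It gives the time, the measured TCP pose, the force and the opening at its end, in the units of the state.
- bot.read_state(): the state, without advancing time (a new reading comes with each control period).
- vision.capture(name): name is "scene" or "top" or "wrist"; returns a dict with "image" (480x640x3 uint8, red, green, blue), "z_map" (480x640 float32, m along the optical axis (not along the pixel's ray), 0 where there is no reading), "fx", "fy", "cx", "cy" (pixels), "pose" (4x4, takes a point from camera to world coordinates); the wrist camera has in their place "hand_eye" (4x4, takes a point from camera to tool coordinates, whose origin is the TCP and whose axes are the flange's). Camera axes: x right, y down, z forward; pixel columns grow to the right and rows downward; lengths in m; the calibration is good to about 2 mm. A picture is of the moment at which its call begins: read the wrist's pose just before it.
- order.hand_in(): hands the job in, once; it reports no verdict.
The state is a dict: "time_s": time; "joint_positions": joint angles; "qvel": joint speeds; "tau": joint torques, N m; "position": TCP position; "tcp_rot": TCP orientation; "force": force on the tool from outside, world axes, zero at the start; "moment": the same for the moment, N m; "opening": opening from 0.0 (shut) to 1.0 (fully open).
Only numpy, scipy, OpenCV 4.12 (cv2) and the standard library are available. Lean on these libraries where they do the work, as an engineer would, in place of code of your own. Each camera call takes 0.05 s, during which the arm holds its last target.

### The job

Glue up the round turret of the model church: stack its parts flat between the four pins of the blue hand press, first the wooden drum, then the white spacer ring on it, then the green top disc, finished face up. Then pull the press's spring-return lever over and down until its arms are level with the red mark on the index post, so that the rubber foot presses on the stack, and finish while holding it there: the job ends with the lever still held and the glue joint under pressure. Leave the glue bottle, the sanding block and the spire standing where they are.

Things in the scene. Friction and masses are not known exactly. Their poses are not given: they have to be found in the camera images.
- press: blue hand press, fixed; origin on the table below the pocket's middle, x from the pocket to the lever's hinge, z up. Base plate 12 mm thick, from x = -62 to +152 mm and 80 mm to each y side. Two hinge cheeks, 108 mm high, stand at x = 92 to 128 and y = +-45 to 55 mm
- pocket (a point): middle of the pocket's floor (12 mm above the table), axes as the press. Four steel pins at x = +-23.3, y = +-23.3 mm: 8 mm thick, 61 mm high above the floor, the top 9 mm tapered. A 54 mm part has 2 mm of play all round; 38 mm is free between neighbouring pins, so fingers that close along x or along y pass
- mark (a point): the red mark line on the steel index post of the press (14 mm wide, 3 mm thick, 110 mm high), 95 mm above the table at x = +50, y = -78 mm of the press
- hinge (a point): middle of the lever's hinge axis, which runs along the press's y: 110 mm from the pocket along x, 95 mm above the table
- bar (a point): middle of the lever's grip bar: black rubber, 18 mm thick, 104 mm long, parallel to the hinge axis, 220 mm from it, between two steel arms 124 mm apart. Starts about 300 mm above the table, swings over the pocket; at the mark the arms are level, the bar 95 mm above the table, 110 mm from the pocket on its -x side. x points from bar to hinge, fixed to the lever
- lever (a joint): lever angle, rad: 0 at rest, leaning 20 degrees back from upright on the side away from the pocket; grows as it is pulled; 1.92 = arms level at the red mark; stop at 2.05. A spring drives it back to 0: about 3 N along its path at the bar to start, about 4 N near the mark, about 11 N at the mark with the foot on the full stack, which it meets at about 1.84
- foot_face (a point): face of the domed black rubber foot (36 mm across) under the lever's crosspiece, half-way along the arms, 110 mm from the hinge. It gives way on a spring, 1.5 N for each mm. At the mark it presses straight down on the middle of the stack
- drum_c (a point): centre of the drum, the lowest part of the turret, a pale wooden cylinder with dark windows, 54 mm in diameter, 34 mm high, 50 g; stands upright on the table, z up
- spacer_c (a point): centre of the white spacer ring: 54 mm outside, 28 mm inside, 12 mm thick, 20 g; lies flat, z up
- disc_c (a point): centre of the green top disc: 54 mm in diameter, 12 mm thick with a chamfered upper edge (the upper 2 mm), 26 g; lies flat with its finished face up, z up
- glue_c (a point): white glue bottle with blue nozzle, 66 mm in diameter, 200 mm high; this point is half-way up; a bystander
- sander_c (a point): cork sanding block, 90 x 45 x 26 mm, centre; a bystander
- spire_c (a point): grey cone-shaped spire, 48 mm at the foot, 112 mm high; this point is 50 mm up; a bystander
Not all that is in view belongs to the job. Of the things that look like the part that bears disc_c, the largest one is meant. Several things look just like the part that bears spacer_c: the one meant starts farthest to the robot's right.

How it is judged:
By the outcome, as a careful person would: the job done as asked, in the order asked, and still so for the second after the job is handed in, while the arm keeps its last pose, push and grip.
It also fails if it takes over 72 s, if anything falls off the work surface, if the arm or the gripper's body presses on something with over 40 N, if the wrist force passes 120 N, or if a joint passes its speed limit or range.

## Working session

There is one attempt and no reset: what is moved stays moved. The work goes in short steps, Python scripts to look and compute and a tool call to move; the robot and the scene stay as the last step left them, time stands still between calls to the robot, and variables do not carry over. Pictures are saved under pics/ and viewed, and the job is handed in when it is done.

Besides the shell and the picture viewer there is one more tool, called as name(argument=value, ...), one argument or row to a line, values as JSON. move_arm: Moves the arm, as the interface text tells. Its arguments: {"type":"object","properties":{"moves":{"type":"array"}},"required":["moves"]}

```bash
mkdir -p pics; ls; cat > h.py <<'E'
from rig import bot, vision, order
import numpy as np, cv2
def save(name,fn):
    s=bot.read_state(); c=vision.capture(name); cv2.imwrite('pics/'+fn,c['image'][:,:,::-1]); np.savez('pics/'+fn+'.npz',**{k:np.array(v) for k,v in c.items()},pos=s['position'],rot=s['tcp_rot'])
    return c
def pose(c):
    if 'pose' in c: return np.array(c['pose'])
    T=np.eye(4);T[:3,:3]=c['rot'];T[:3,3]=c['pos'];return T@np.array(c['hand_eye'])
def cloud(c):
    z=c['z_map'];v,u=np.mgrid[:480,:640]
    p=np.stack([(u-c['cx'])/c['fx']*z,(v-c['cy'])/c['fy']*z,z],-1)
    T=pose(c);w=p@T[:3,:3].T+T[:3,3];w[z==0]=np.nan;return w
def ray(c,u,v,h):
    T=pose(c);d=T[:3,:3]@np.array([(u-c['cx'])/c['fx'],(v-c['cy'])/c['fy'],1]);o=T[:3,3]
    return o+d*(h-o[2])/d[2]
E
python3 - <<'E'
from h import *
for n in ['scene','top','wrist']:
    c=save(n,n+'0.png'); print(n,c['fx'],c['cx'],c.get('pose',c.get('hand_eye')))
s=bot.read_state(); print(s, bot.hold_point_z)
E
```

```text
pics
scene 475.29618894398743 317.2694153733671 [[ 0.57055586  0.4058945  -0.71394374  1.22258086]
 [ 0.82112664 -0.29753801  0.48705458 -0.51392049]
 [-0.01473263 -0.86413008 -0.50305284  0.66675353]
 [ 0.          0.          0.          1.        ]]
top 438.95943174560966 322.49474105614814 [[ 1.56000271e-02 -9.96627719e-01  8.05594786e-02  5.00067548e-01]
 [-9.99878308e-01 -1.55422962e-02  1.34367131e-03 -8.00696426e-02]
 [-8.70607891e-05 -8.05706365e-02 -9.96748898e-01  1.19169561e+00]
 [ 0.00000000e+00  0.00000000e+00  0.00000000e+00  1.00000000e+00]]
wrist 412.0619617707871 322.69821337538184 [[-2.49897382e-04 -9.56464333e-01 -2.91849133e-01  8.06029552e-02]
 [ 9.99999869e-01 -3.69229931e-04  3.53805782e-04 -2.10315784e-04]
 [-4.46162047e-04 -2.91849006e-01  9.56464301e-01 -1.61165915e-01]
 [ 0.00000000e+00  0.00000000e+00  0.00000000e+00  1.00000000e+00]]
{'time_s': 0.15, 'joint_positions': array([-7.68052580e+01,  3.02681500e+01,  8.21389688e+01, -5.02679924e-04,
        6.76883901e+01, -1.02265843e+01]), 'qvel': array([ 0.0356435 , -0.17220152, -0.19564234,  0.08671755,  0.02687364,
        0.01479996]), 'tau': array([ 1.03410574e-03, -4.40431201e+01, -1.76842153e+01,  6.33268431e-02,
        5.52092423e-02, -1.09990310e-04]), 'position': array([ 0.24833472, -0.57294424,  0.22178428]), 'tcp_rot': array([[ 9.17605467e-01,  3.97492208e-01, -3.88401383e-04],
       [ 3.97492293e-01, -9.17604081e-01,  1.62108333e-03],
       [ 2.87969296e-04, -1.64190148e-03, -9.99998611e-01]]), 'force': array([ 0.13823698, -0.66551781,  0.20920901]), 'moment': array([ 0.02934189, -0.01023911,  0.01422348]), 'opening': 1.002556853826971} 0.0187
```

View pics/scene0.png

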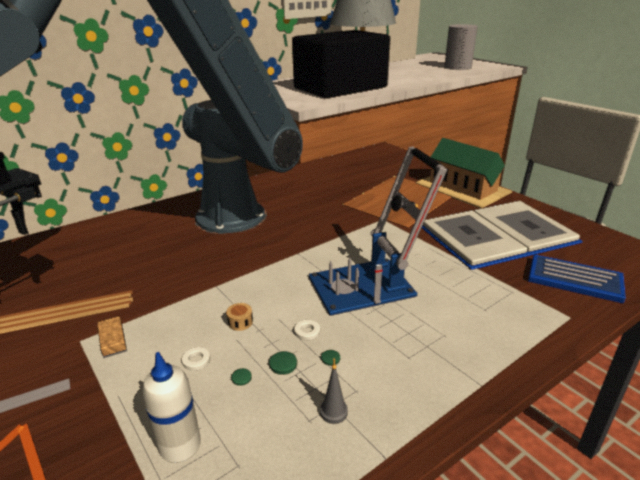

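View pics/top0.png

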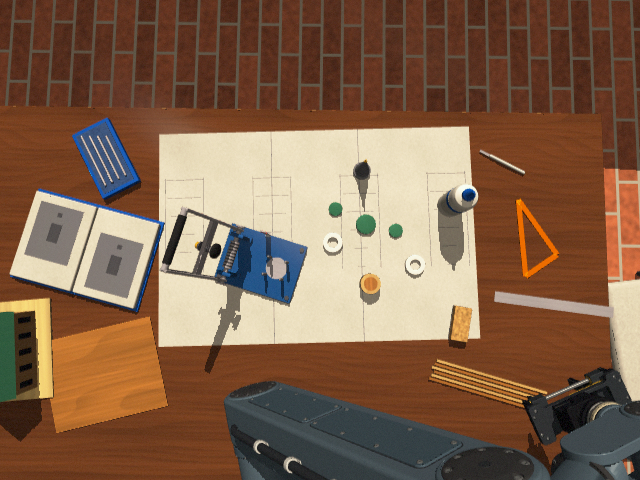

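View pics/wrist0.png

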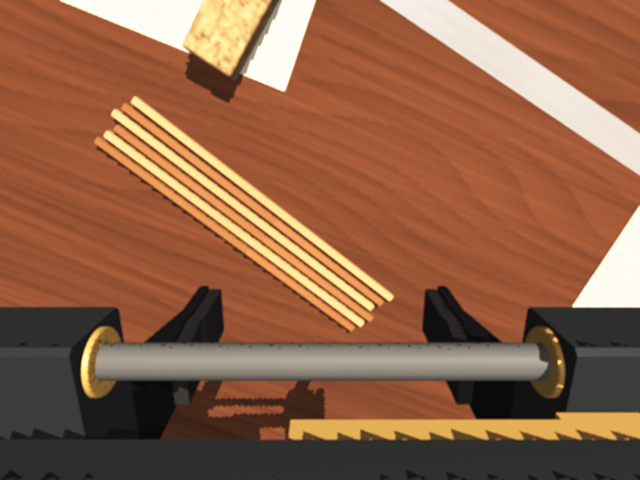

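The top view has the drum at (370,285), the rings at (333,243) and (415,265), the green discs at (366,225) (the large one), (335,209) and (396,230), and the press pocket near (277,268) with its lever to the left. The ring I need is the rightmost, at (415,265). Next I measure these positions.

```bash
cat > m.py <<'E'
from h import *
import sys
def blobs(mask,mn=30):
    n,l,s,ce=cv2.connectedComponentsWithStats(mask.astype(np.uint8),connectivity=8)
    return [(i,s[i],ce[i],l==i) for i in range(1,n) if s[i][4]>=mn]
E
python3 - <<'E'
from m import *
np.set_printoptions(precision=4,suppress=True)
for n in ['top','scene']:
    c=dict(np.load(f'pics/{n}0.png.npz'));W=cloud(c)
    hsv=cv2.cvtColor(c['image'],cv2.COLOR_RGB2HSV);H,S,V=[hsv[...,i].astype(int) for i in range(3)]
    print(n,'paper z',np.nanmedian(W[200:220,290:310,2]) if n=='top' else '')
    g=(H>60)&(H<90)&(S>80)&(W[...,0]>.3)&(W[...,1]<.3)&(W[...,1]>-.4)
    for i,s,ce,m in blobs(g): print('green',s,ce,ray(c,*ce,.012),np.nanmedian(W[m],0),np.nanpercentile(W[m],[2,98],axis=0).ravel())
    b=(W[...,2]>.006)&(W[...,2]<.05)&(W[...,0]>.3)&(W[...,0]<.9)&(np.abs(W[...,1]+.05)<.4)
    for i,s,ce,m in blobs(b,60):
        print('raised',s,ce,'ztop',np.nanpercentile(W[m][:,2],95),'ray',ray(c,*ce,np.nanpercentile(W[m][:,2],90)),np.nanmedian(W[m],0),c['image'][m].mean(0))
E
```

```text
top paper z -0.0002796624532896974
green [329 203  13  13 134] [334.9776 208.7015] [ 0.6683 -0.1112  0.012 ] [ 0.6682 -0.1113  0.0081] [ 0.6531 -0.1277  0.004   0.6846 -0.0951  0.0119]
green [356 215  20  19 285] [365.4246 223.8456] [ 0.6283 -0.194   0.012 ] [ 0.628  -0.1933  0.0115] [ 0.6061 -0.2173  0.0067  0.6508 -0.1712  0.0154]
green [389 224  14  13 136] [395.2279 230.1324] [ 0.6125 -0.2745  0.012 ] [ 0.6134 -0.2748  0.0078] [ 0.597  -0.2909  0.004   0.6296 -0.2585  0.0122]
raised [353 162  18  18 163] [360.9571 171.9264] ztop 0.046020635043150133 ray [ 0.764  -0.1783  0.0404] [ 0.7651 -0.177   0.017 ] [71.8957 68.0429 64.7055]
raised [438 194  18  23 112] [442.9107 208.1339] ztop 0.0478948228882433 ray [ 0.6692 -0.3939  0.0472] [ 0.6695 -0.395   0.0286] [90.875  84.2589 73.1518]
raised [329 202  13  14 123] [335.1301 208.9756] ztop 0.011351419748592727 ray [ 0.6677 -0.1116  0.011 ] [ 0.6677 -0.1115  0.0085] [ 65.8374 119.4797  82.0976]
raised [356 214  20  20 304] [365.6447 223.9868] ztop 0.014778423489790292 ray [ 0.6277 -0.1944  0.0142] [ 0.6279 -0.1954  0.0114] [ 67.1645 12
[... 2469 characters left out ...]
634  -0.1963  0.0122] [ 0.6332 -0.1951  0.0106] [50.6362 86.0447 57.1404]
raised [321 350  19  14 170] [330.1765 355.8941] ztop 0.00922482951098083 ray [ 0.6716 -0.1125  0.0087] [ 0.6705 -0.1117  0.0075] [53.6941 86.1    57.2235]
raised [231 368  21  16 203] [241.1182 375.2266] ztop 0.009084742547927648 ray [ 0.6161 -0.276   0.0088] [ 0.6146 -0.2754  0.0074] [56.5123 93.0345 62.0394]
raised [320 392  28  30 572] [333.6906 408.1416] ztop 0.04744606337386479 ray [ 0.8001 -0.1992  0.0443] [ 0.7887 -0.1914  0.0221] [88.5367 82.271  75.493 ]
raised [161 421  40  41 737] [182.4328 446.7123] ztop 0.0478319716724808 ray [ 0.7272 -0.4258  0.0457] [ 0.7148 -0.4242  0.0279] [193.213  178.3962 150.5834]
```

```bash
python3 - <<'E'
from m import *
np.set_printoptions(precision=4,suppress=True)
for n in ['top','scene']:
    c=dict(np.load(f'pics/{n}0.png.npz'));W=cloud(c)
    hsv=cv2.cvtColor(c['image'],cv2.COLOR_RGB2HSV);H,S,V=[hsv[...,i].astype(int) for i in range(3)]
    b=(H>98)&(H<122)&(S>110)&(W[...,0]>.35)&(W[...,0]<.75)&(W[...,1]>-.05)&(W[...,1]<.26)&(W[...,2]<.022)
    pts=W[b][:,:2]
    r=cv2.minAreaRect((pts*1000).astype(np.float32)); print(n,b.sum(),r); print(np.array(cv2.boxPoints(r)))
    b=(W[...,2]>.25)&(W[...,2]<.36)&(W[...,0]>.35)&(W[...,0]<.75)&(W[...,1]>.0)&(W[...,1]<.36)
    q=W[b]; print('bar',len(q),np.nanmedian(q,0),np.nanpercentile(q,[2,98],axis=0))
    v=np.linalg.svd(q-q.mean(0),full_matrices=False)[2][0];print(v)
a=cv2.imread('pics/scene0.png')[130:330,290:470];b=cv2.imread('pics/top0.png')[190:380,150:320]
cv2.imwrite('pics/z1.png',np.hstack([cv2.resize(a,(400,444)),cv2.resize(b,(400,444))]))
E
```

```text
top 3426 ((518.7294921875, 87.80668640136719), (213.37063598632812, 157.3684539794922), 73.27193450927734)
[[412.6678   8.2838]
 [563.3767 -37.0115]
 [624.7911 167.3296]
 [474.0823 212.6249]]
bar 729 [0.5571 0.2199 0.307 ] [[0.4907 0.1822 0.256 ]
 [0.6214 0.2427 0.3122]]
[-0.9585  0.285  -0.0106]
scene 2359 ((520.8030395507812, 86.17020416259766), (211.75390625, 163.59796142578125), 73.6556167602539)
[[412.5149   7.5911]
 [569.5015 -38.4471]
 [629.0912 164.7493]
 [472.1046 210.7875]]
bar 702 [0.5817 0.2116 0.2949] [[0.4923 0.1814 0.2519]
 [0.6265 0.2397 0.3095]]
[ 0.9597 -0.2811  0.0039]
```

View pics/z1.png

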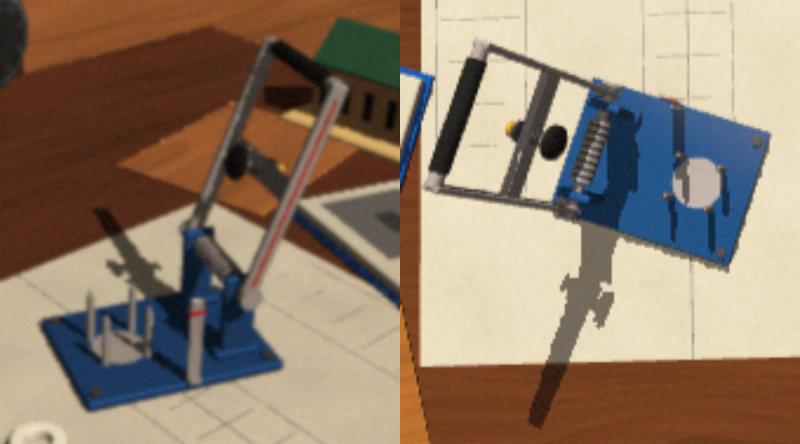

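```bash
python3 - <<'E'
from m import *
a=cv2.imread('pics/scene0.png')[150:290,0:100];b=cv2.imread('pics/top0.png')[350:470,500:640]
cv2.imwrite('pics/z2.png',np.hstack([cv2.resize(a,(320,450),interpolation=2),cv2.resize(b,(470,450),interpolation=2)]))
c=dict(np.load('pics/top0.png.npz'));W=cloud(c)
for v in range(370,450,10): print(v,[ (round(float(W[v,u,0]),2),round(float(W[v,u,1]),2),round(float(W[v,u,2]),2)) for u in range(525,635,12)])
E
```

```text
370 [(0.25, -0.62, -0.0), (0.25, -0.65, 0.0), (0.25, -0.69, -0.0), (0.25, -0.72, 0.0), (0.25, -0.75, 0.0), (0.25, -0.78, -0.0), (0.31, -0.63, 0.3), (0.32, -0.64, 0.32), (0.19, -1.07, -0.29), (0.19, -1.1, -0.28)]
380 [(0.22, -0.62, 0.0), (0.22, -0.65, 0.0), (0.22, -0.69, -0.0), (0.22, -0.72, 0.0), (0.28, -0.61, 0.24), (0.29, -0.6, 0.31), (0.3, -0.62, 0.32), (0.3, -0.63, 0.34), (0.3, -0.65, 0.33), (0.16, -1.1, -0.28)]
390 [(0.2, -0.62, 0.01), (0.2, -0.65, 0.01), (0.19, -0.69, -0.0), (0.27, -0.55, 0.31), (0.2, -0.75, 0.0), (0.28, -0.58, 0.33), (0.28, -0.62, 0.31), (0.28, -0.63, 0.33), (0.28, -0.65, 0.33), (0.13, -1.1, -0.27)]
400 [(0.25, -0.49, 0.3), (0.26, -0.5, 0.32), (0.17, -0.68, 0.0), (0.26, -0.54, 0.33), (0.27, -0.55, 0.35), (0.28, -0.55, 0.39), (0.28, -0.56, 0.4), (0.28, -0.59, 0.4), (0.26, -0.65, 0.34), (0.1, -1.09, -0.27)]
410 [(0.14, -0.62, 0.0), (0.24, -0.49, 0.33), (0.24, -0.51, 0.34), (0.25, -0.52, 0.36), (0.26, -0.53, 0.39), (0.26, -0.54, 0.4), (0.27, -0.55, 0.43), (0.28, -0.56, 0.44), (0.3, -0.53, 0.51), (0.3, -0.54, 0.53)]
420 [(0.12, -0.62, -0.0), (0.23, -0.49, 0.34), (0.22, -0.51, 0.33), (0.23, -0.53, 0.35), (0.24, -0.53, 0.39), (0.25, -0.54, 0.4), (0.29, -0.49, 0.52), (0.29, -0.5, 0.53), (0.29, -0.51, 0.54), (0.3, -0.53, 0.55)]
430 [(0.09, -0.62, 0.01), (0.21, -0.49, 0.33), (0.21, -0.51, 0.33), (0.21, -0.54, 0.33), (0.22, -0.53, 0.39), (0.28, -0.46, 0.54), (0.28, -0.47, 0.55), (0.29, -0.48, 0.56), (0.29, -0.49, 0.57), (0.29, -0.51, 0.57)]
440 [(0.07, -0.62, 0.0), (0.07, -0.65, 0.0), (0.19, -0.51, 0.34), (0.27, -0.42, 0.56), (0.27, -0.43, 0.56), (0.27, -0.44, 0.57), (0.28, -0.45, 0.58), (0.28, -0.47, 0.58), (0.28, -0.48, 0.59), (0.29, -0.49, 0.6)]
```

View pics/z2.png

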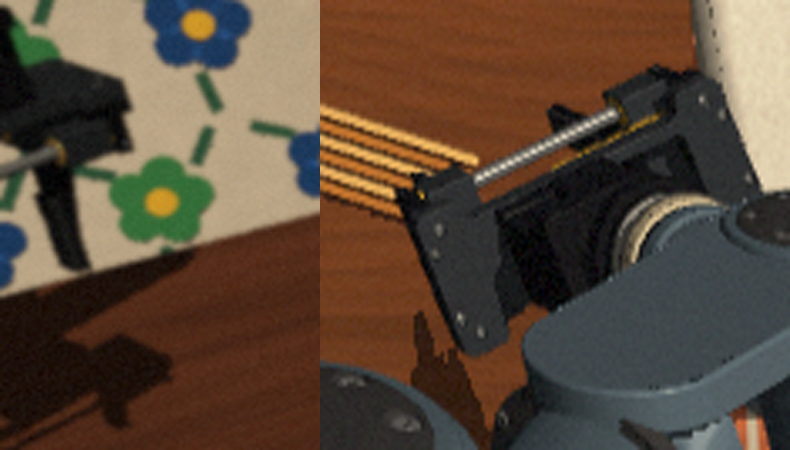

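move_arm(
  moves=[
    {"hand":87,"wz":-8.35},
    {"hand":87,"wz":-8.35},
    {"hand":87,"wz":-8.35},
    {"hand":87,"wz":-8.35},
    {"hand":87,"wz":-8.35},
    {"hand":87,"wz":-8.35},
  ],
)

```text
schema error: expected keys hand, x, y, z, wx, wy, wz
```

move_arm(
  moves=[
    {"hand":87,"x":0.5,"y":0.13},
    {"hand":87,"x":1,"y":0.27},
    {"hand":87,"x":1,"y":0.27},
    {"hand":87,"x":1,"y":0.27},
    {"hand":87,"x":1,"y":0.27},
    {"hand":87,"x":1,"y":0.27},
    {"hand":87,"x":1,"y":0.27},
    {"hand":87,"x":1,"y":0.27},
    {"hand":87,"x":1,"y":0.27},
    {"hand":87,"x":1,"y":0.27},
    {"hand":87,"x":1,"y":0.27},
    {"hand":87,"x":1,"y":0.27},
    {"hand":87,"x":1,"y":0.27},
    {"hand":87,"x":1,"y":0.27},
    {"hand":87,"x":1,"y":0.27},
    {"hand":87,"x":1,"y":0.27},
    {"hand":87,"x":1,"y":0.27},
    {"hand":87,"x":0.2,"y":0.05},
    {"hand":87},
  ],
)

```text
schema error: expected keys hand, x, y, z, wx, wy, wz
```

```bash
cat >> m.py <<'E'
np.set_printoptions(precision=4,suppress=True)
def to(p,rot=None,s=None):
    s=s or bot.read_state(); return (np.array(s['tcp_rot']).T@(np.array(p)-s['position']))/.025
def st():
    s=bot.read_state();R=np.array(s['tcp_rot']);print('t',s['time_s'],'pos',s['position'],'yaw',np.degrees(np.arctan2(R[1,0],R[0,0])),'z',R[:,2],'F',s['force'],'open',s['opening']*87,'q',s['joint_positions']);return s
E
python3 - <<'E'
from m import *
s=st(); c=save('wrist','w1.png')
c=dict(np.load('pics/w1.png.npz'));W=cloud(c)
b=(W[...,2]>.02)&(W[...,2]<.05)&(W[...,0]>.3)&(W[...,0]<.9)
for i,q,ce,m in blobs(b,60):
    t=m&(W[...,2]>.031); k=np.argwhere(t)[:,::-1].astype(np.float32);(cc,r)=cv2.minEnclosingCircle(k) if len(k) else ((0,0),0)
    print(q,ce,np.nanmedian(W[m],0),cc,r,r/c['fx'],'ray',ray(c,*cc,.034), np.nanpercentile(W[t],[1,99],axis=0).ravel())
E
```

```text
t 0.15 pos [ 0.2483 -0.5729  0.2218] yaw 23.421503964944023 z [-0.0004  0.0016 -1.    ] F [ 0.1382 -0.6655  0.2092] open 87.22244628294646 q [-76.8053  30.2681  82.139   -0.0005  67.6884 -10.2266]
[ 182    0   91   77 4244] [223.9755  31.3358] [ 0.3492 -0.445   0.0249] (0, 0) 0 0.0 ray [ 0.3021 -0.2849  0.034 ] [nan nan nan]
  return np.nanmean(a, axis, out=out, keepdims=keepdims)
```

View pics/w1.png

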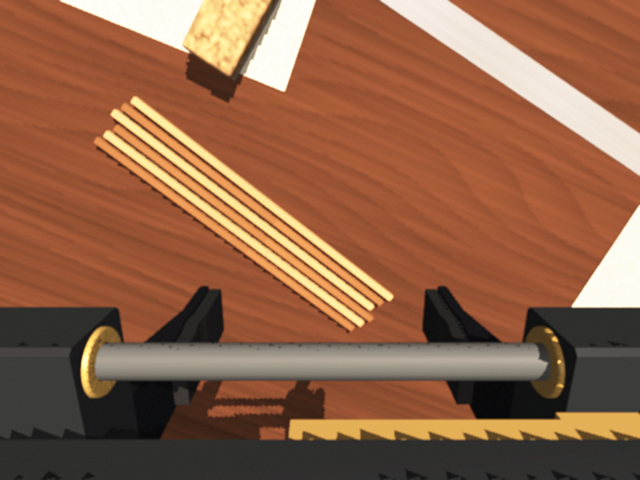

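The picture shows the view is unchanged, because both calls were refused: every row needs all the keys. I'll resend them in full.

move_arm(
  moves=[
    {"hand":87,"x":0,"y":0,"z":0,"wx":0,"wy":0,"wz":-8.35},
    {"hand":87,"x":0,"y":0,"z":0,"wx":0,"wy":0,"wz":-8.35},
    {"hand":87,"x":0,"y":0,"z":0,"wx":0,"wy":0,"wz":-8.35},
    {"hand":87,"x":0,"y":0,"z":0,"wx":0,"wy":0,"wz":-8.35},
    {"hand":87,"x":0,"y":0,"z":0,"wx":0,"wy":0,"wz":-8.35},
    {"hand":87,"x":0,"y":0,"z":0,"wx":0,"wy":0,"wz":-8.35},
  ],
)

```text
time_s: 0.8
position: [0.2484, -0.5732, 0.2223]
tcp_rot: [[0.278, 0.961, -0.0], [0.961, -0.278, 0.001], [0.001, -0.0, -1.0]]
force: [0.4, -0.4, 0.3]
opening: 1.001
```

move_arm(
  moves=[
    {"hand":87,"x":0.5,"y":0.13,"z":0,"wx":0,"wy":0,"wz":0},
    {"hand":87,"x":1,"y":0.27,"z":0,"wx":0,"wy":0,"wz":0},
    {"hand":87,"x":1,"y":0.27,"z":0,"wx":0,"wy":0,"wz":0},
    {"hand":87,"x":1,"y":0.27,"z":0,"wx":0,"wy":0,"wz":0},
    {"hand":87,"x":1,"y":0.27,"z":0,"wx":0,"wy":0,"wz":0},
    {"hand":87,"x":1,"y":0.27,"z":0,"wx":0,"wy":0,"wz":0},
    {"hand":87,"x":1,"y":0.27,"z":0,"wx":0,"wy":0,"wz":0},
    {"hand":87,"x":1,"y":0.27,"z":0,"wx":0,"wy":0,"wz":0},
    {"hand":87,"x":1,"y":0.27,"z":0,"wx":0,"wy":0,"wz":0},
    {"hand":87,"x":1,"y":0.27,"z":0,"wx":0,"wy":0,"wz":0},
    {"hand":87,"x":1,"y":0.27,"z":0,"wx":0,"wy":0,"wz":0},
    {"hand":87,"x":1,"y":0.27,"z":0,"wx":0,"wy":0,"wz":0},
    {"hand":87,"x":1,"y":0.27,"z":0,"wx":0,"wy":0,"wz":0},
    {"hand":87,"x":1,"y":0.27,"z":0,"wx":0,"wy":0,"wz":0},
    {"hand":87,"x":1,"y":0.27,"z":0,"wx":0,"wy":0,"wz":0},
    {"hand":87,"x":1,"y":0.27,"z":0,"wx":0,"wy":0,"wz":0},
    {"hand":87,"x":0.7,"y":0.2,"z":0,"wx":0,"wy":0,"wz":0},
    {"hand":87,"x":0.3,"y":0.1,"z":0,"wx":0,"wy":0,"wz":0},
    {"hand":87,"x":0,"y":0,"z":0,"wx":0,"wy":0,"wz":0},
  ],
)

```text
time_s: 2.7
position: [0.473, -0.2084, 0.2226]
tcp_rot: [[0.283, 0.959, -0.0], [0.959, -0.283, 0.0], [0.0, -0.0, -1.0]]
force: [0.3, -0.0, 0.8]
opening: 0.999
```

```bash
python3 - <<'E'
from m import *
s=st(); c=save('wrist','w2.png')
c=dict(np.load('pics/w2.png.npz'));W=cloud(c)
b=(W[...,2]>.02)&(W[...,2]<.05)&(W[...,0]>.3)&(W[...,0]<.9)
for i,q,ce,m in blobs(b,60):
    t=m&(W[...,2]>.031); k=np.argwhere(t)[:,::-1].astype(np.float32);(cc,r)=cv2.minEnclosingCircle(k) if len(k) else ((0,0),0)
    print(q,ce,np.nanmedian(W[m],0),cc,r,r/c['fx'],'ray',ray(c,*cc,.034), np.nanpercentile(W[t],[1,99],axis=0).ravel())
E
```

```text
t 2.7 pos [ 0.473  -0.2084  0.2226] yaw 73.54217232887318 z [-0.0002  0.0002 -1.    ] F [ 0.3304 -0.0045  0.8497] open 86.93340444911536 q [-36.1819  21.9298  97.4578   0.0025  60.6271 -19.7253]
[ 286  176   62   63 3010] [316.7502 206.9339] [ 0.4695 -0.2024  0.0332] (316.67767333984375, 208.0347442626953) 30.74618148803711 0.07461543248473862 ray [ 0.4692 -0.2031  0.034 ] [ 0.4441 -0.2286  0.0314  0.4939 -0.1789  0.035 ]
[246 424  44  16 577] [268.4073 432.4905] [ 0.3498 -0.4229  0.0249] (0, 0) 0 0.0 ray [0.2864 0.0176 0.034 ] [nan nan nan]
  return np.nanmean(a, axis, out=out, keepdims=keepdims)
```

View pics/w2.png

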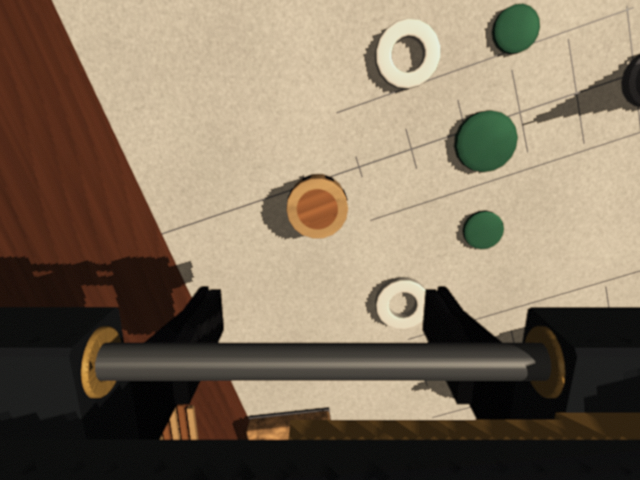

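The wrist view shows the drum at (317,208), the target disc at (487,140) and the target ring at (405,303). I measure the ring and disc from this same frame too.

```bash
python3 - <<'E'
from m import *
c=dict(np.load('pics/w2.png.npz'))
print('drum move',to([.4692,-.2031,.018]))
hsv=cv2.cvtColor(c['image'],cv2.COLOR_RGB2HSV);H,S,V=[hsv[...,i].astype(int) for i in range(3)]
W=cloud(c)
g=(H>55)&(H<95)&(S>80)
for i,q,ce,m in blobs(g,200):
    k=np.argwhere(m)[:,::-1].astype(np.float32);cc,r=cv2.minEnclosingCircle(k); zt=np.nanpercentile(W[m][:,2],80)
    top=m&(W[...,2]>.0085); 
    print('green',q,ce,cc,r,zt,ray(c,*ce,.010),np.nanmedian(W[m],0))
w=(S<60)&(V>215)
for i,q,ce,m in blobs(w,200):
    k=np.argwhere(m)[:,::-1].astype(np.float32);cc,r=cv2.minEnclosingCircle(k)
    print('white',q,ce,cc,r,ray(c,*cc,.012),np.nanmedian(W[m],0))
E
```

```text
drum move [ 0.1978 -0.2027  8.1818]
green [ 493    5   46   48 1703] [515.7093  28.4157] (516.04296875, 28.799755096435547) 25.42951774597168 0.007916627325184333 [ 0.6668 -0.1105  0.01  ] [ 0.668  -0.1104  0.0072]
green [ 455  111   62   60 2844] [485.5643 140.6118] (485.5, 140.5) 31.851316452026367 0.011561321515448364 [ 0.6277 -0.1922  0.01  ] [ 0.6274 -0.192   0.0108]
green [ 464  212   39   36 1109] [482.817  229.4103] (482.9186096191406, 229.5406951904297) 19.61432456970215 0.008037189656883204 [ 0.6112 -0.272   0.01  ] [ 0.612  -0.2731  0.0074]
white [538   0  75  28 754] [572.7374  11.382 ] (574.9865112304688, 9.5) 37.01701354980469 [ 0.7138 -0.1104  0.012 ] [ 0.7182 -0.1106 -0.0007]
white [ 378   18   63   69 2287] [408.6375  52.2182] (409.2875671386719, 52.424835205078125) 34.475460052490234 [ 0.5788 -0.1035  0.012 ] [ 0.5785 -0.103   0.0109]
white [319  78  34  28 225] [332.7067  92.4356] (335.5, 91.0) 18.795045852661133 [ 0.512  -0.1151  0.012 ] [ 0.509  -0.1145 -0.0005]
white [518  85  45  15 235] [538.9404  91.9021] (540.0, 91.0) 22.02281379699707 [ 0.6784 -0.1643  0.012 ] [ 0.6827 -0.1661 -0.0006]
white [308  92  33  31 296] [322.3818 106.527 ] (323.94049072265625, 106.11904907226562) 16.198837280273438 [ 0.4991 -0.124   0.012 ] [ 0.4973 -0.1238 -0.0006]
white [592 180  22  35 254] [602.5787 195.9173] (601.5, 196.5) 18.179758071899414 [ 0.7199 -0.2711  0.012 ] [ 0.7292 -0.2763 -0.0006]
white [592 225  44  41 439] [610.9066 246.9727] (612.5990600585938, 247.15731811523438) 22.416929244995117 [ 0.7254 -0.3233  0.012 ] [ 0.7307 -0.3307 -0.0005]
white [ 378  281   46   49 1278] [400.3787 304.6784] (403.3675231933594, 305.1103820800781) 26.042360305786133 [ 0.5216 -0.3259  0.012 ] [ 0.5174 -0.3251  0.0111]
```

move_arm(
  moves=[
    {"hand":87,"x":0.2,"y":-0.2,"z":0.5,"wx":0,"wy":0,"wz":0},
    {"hand":87,"x":0,"y":0,"z":1,"wx":0,"wy":0,"wz":0},
    {"hand":87,"x":0,"y":0,"z":1,"wx":0,"wy":0,"wz":0},
    {"hand":87,"x":0,"y":0,"z":1,"wx":0,"wy":0,"wz":0},
    {"hand":87,"x":0,"y":0,"z":1,"wx":0,"wy":0,"wz":0},
    {"hand":87,"x":0,"y":0,"z":1,"wx":0,"wy":0,"wz":0},
    {"hand":87,"x":0,"y":0,"z":1,"wx":0,"wy":0,"wz":0},
    {"hand":87,"x":0,"y":0,"z":1,"wx":0,"wy":0,"wz":0},
    {"hand":87,"x":0,"y":0,"z":0.48,"wx":0,"wy":0,"wz":0},
    {"hand":87,"x":0,"y":0,"z":0.2,"wx":0,"wy":0,"wz":0},
    {"hand":87,"x":0,"y":0,"z":0,"wx":0,"wy":0,"wz":0},
    {"hand":45,"x":0,"y":0,"z":0,"wx":0,"wy":0,"wz":0},
    {"hand":45,"x":0,"y":0,"z":0,"wx":0,"wy":0,"wz":0},
    {"hand":45,"x":0,"y":0,"z":0,"wx":0,"wy":0,"wz":0},
    {"hand":45,"x":0,"y":0,"z":0,"wx":0,"wy":0,"wz":0},
    {"hand":45,"x":0,"y":0,"z":0,"wx":0,"wy":0,"wz":0},
    {"hand":45,"x":0,"y":0,"z":0,"wx":0,"wy":0,"wz":0},
  ],
)

```text
time_s: 4.45
position: [0.4697, -0.2035, 0.0184]
tcp_rot: [[0.284, 0.959, 0.0], [0.959, -0.284, -0.0], [-0.0, 0.001, -1.0]]
force: [0.8, 0.3, 2.7]
opening: 0.611
```

move_arm(
  moves=[
    {"hand":45,"x":0,"y":0,"z":-0.5,"wx":0,"wy":0,"wz":0},
    {"hand":45,"x":0,"y":0,"z":-1,"wx":0,"wy":0,"wz":0},
    {"hand":45,"x":0,"y":0,"z":-1,"wx":0,"wy":0,"wz":0},
    {"hand":45,"x":0,"y":0,"z":-1,"wx":0,"wy":0,"wz":0},
    {"hand":45,"x":0,"y":0,"z":-0.5,"wx":0,"wy":0,"wz":0},
    {"hand":45,"x":0,"y":0,"z":0,"wx":0,"wy":0,"wz":0},
  ],
)

```text
time_s: 5.05
position: [0.4706, -0.2042, 0.1205]
tcp_rot: [[0.284, 0.959, 0.004], [0.959, -0.284, -0.003], [-0.002, 0.005, -1.0]]
force: [-0.1, 0.5, 0.1]
opening: 0.611
```

```bash
python3 - <<'E'
from m import *
s=st(); c=save('wrist','w3.png')
print('to over pocket',to([.507,.044,.19]))
E
```

```text
t 5.05 pos [ 0.4706 -0.2042  0.1205] yaw 73.52777616557562 z [ 0.004  -0.0029 -1.    ] F [-0.0799  0.5375  0.077 ] open 53.162915965548585 q [-35.9522  30.4802 103.7495   0.0023  45.486  -19.4818]
to over pocket [ 9.9213 -1.3823 -2.84  ]
```

View pics/w3.png

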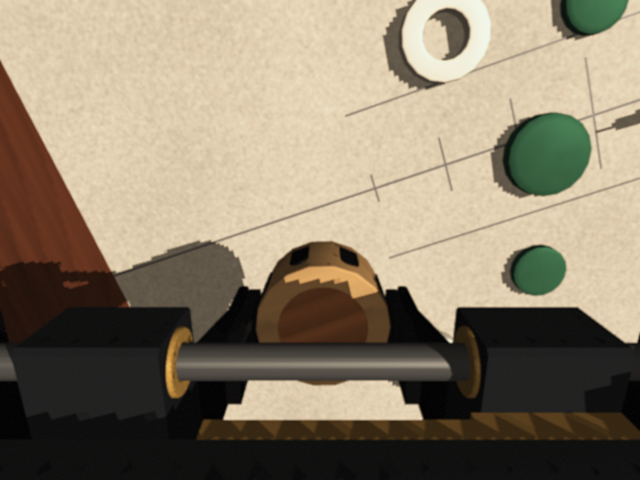

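The grip is good (53 mm, drum held near (322,320)). I'll stop short of the pocket and look at it.

move_arm(
  moves=[
    {"hand":45,"x":0.5,"y":-0.1,"z":-0.4,"wx":0,"wy":0,"wz":0},
    {"hand":45,"x":1,"y":-0.2,"z":-0.4,"wx":0,"wy":0,"wz":0},
    {"hand":45,"x":1,"y":-0.2,"z":-0.4,"wx":0,"wy":0,"wz":0},
    {"hand":45,"x":1,"y":-0.2,"z":-0.4,"wx":0,"wy":0,"wz":0},
    {"hand":45,"x":1,"y":-0.2,"z":-0.4,"wx":0,"wy":0,"wz":0},
    {"hand":45,"x":1,"y":-0.2,"z":-0.4,"wx":0,"wy":0,"wz":0},
    {"hand":45,"x":1,"y":-0.2,"z":-0.4,"wx":0,"wy":0,"wz":0},
    {"hand":45,"x":0.8,"y":-0.2,"z":-0.1,"wx":0,"wy":0,"wz":0},
    {"hand":45,"x":0.2,"y":-0.1,"z":0,"wx":0,"wy":0,"wz":0},
    {"hand":45,"x":0,"y":0,"z":0,"wx":0,"wy":0,"wz":0},
    {"hand":45,"x":0,"y":0,"z":0,"wx":0,"wy":0,"wz":0},
  ],
)

```text
time_s: 6.2
position: [0.4838, -0.0126, 0.1901]
tcp_rot: [[0.284, 0.959, -0.001], [0.959, -0.284, -0.0], [-0.0, -0.001, -1.0]]
force: [-0.0, -0.1, -0.7]
opening: 0.613
```

```bash
python3 - <<'E'
from m import *
s=st(); c=save('wrist','w4.png')
E
```

```text
t 6.2 pos [ 0.4838 -0.0126  0.1901] yaw 73.52762281295958 z [-0.0014 -0.     -1.    ] F [-0.0428 -0.0638 -0.6832] open 53.30189866551614 q [-14.7304  22.216  103.8962  -0.0265  53.9625   1.7576]
```

View pics/w4.png

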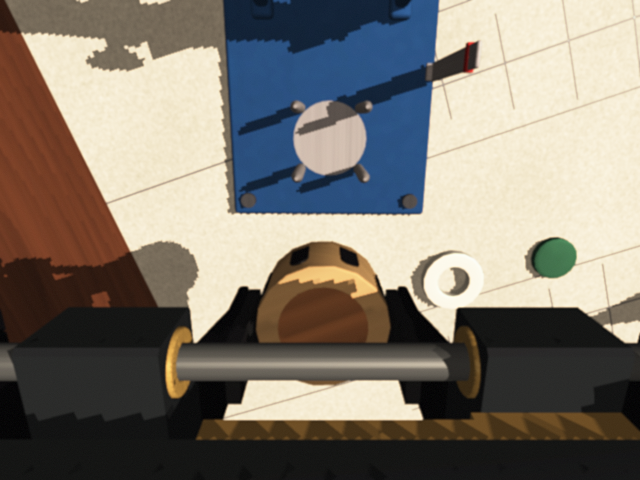

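Pale pocket disc at about (331,138), pins at (299,107), (367,106), (299,173) and (362,173), post at (472,57).

```bash
python3 - <<'E'
from m import *
c=dict(np.load('pics/w4.png.npz'));W=cloud(c);c['image']
crop=c['image'][80:210,240:420]; cv2.imwrite('pics/z4.png',cv2.resize(crop[:,:,::-1],None,fx=4,fy=4,interpolation=2))
hsv=cv2.cvtColor(c['image'],cv2.COLOR_RGB2HSV);H,S,V=[hsv[...,i].astype(int) for i in range(3)]
for v,u in [(107,299),(106,367),(173,299),(173,362),(138,331),(57,472),(70,429)]: print((u,v),W[v,u])
m=np.zeros((480,640),bool);m[80:210,240:420]=1
for lo in (.03,.05,.06):
  for i,q,ce,mm in blobs(m&(W[...,2]>lo)&(W[...,2]<.09),4):
    print(lo,q,ce,np.nanmedian(W[mm],0),np.nanmax(W[mm][:,2]))
d=m&(S<60)&(V>130)
for i,q,ce,mm in blobs(d,300):
    cc,r=cv2.minEnclosingCircle(np.argwhere(mm)[:,::-1].astype(np.float32)); print('disc',q,ce,cc,r,ray(c,*ce,.012),ray(c,*cc,.012))
bl=(H>98)&(H<122)&(S>110)&(W[...,2]<.03)
ce=[x for x in blobs(bl,3000)]
for i,q,e,mm in ce:
    mf=mm.copy(); 
    # left edge and right edge for rows 20..200
    L=[(np.where(mm[v])[0].min(),v) for v in range(30,200,5)];R=[(np.where(mm[v])[0].max()+1,v) for v in range(30,200,5)]
    for nm,E in (('L',L),('R',R)):
        P=np.array([ray(c,a,b,.012) for a,b in E]);f=cv2.fitLine(P[:,:2].astype(np.float32),cv2.DIST_HUBER,0,1e-5,1e-5).ravel(); print(nm,f,np.degrees(np.arctan2(f[1],f[0])))
    Bt=[(u,np.where(mm[:,u])[0].max()+1) for u in range(262,400,6)]
    P=np.array([ray(c,a,b,.012) for a,b in Bt]);f=cv2.fitLine(P[:,:2].astype(np.float32),cv2.DIST_HUBER,0,1e-5,1e-5).ravel(); print('front',f,np.degrees(np.arctan2(f[1],f[0])))
E
```

```text
(299, 107) [0.4932 0.0743 0.0657]
(367, 106) [0.5357 0.0622 0.0715]
(299, 173) [0.4802 0.033  0.0656]
(362, 173) [0.5219 0.0206 0.0649]
(331, 138) [0.508  0.0464 0.0124]
(472, 57) [0.5943 0.0709 0.1044]
(429, 70) [0.593  0.0735 0.0151]
0.03 [290 101  14  12 139] [296.482 106.705] [0.4917 0.0749 0.066 ] 0.07365633401532379
0.03 [356 101  16  13 160] [363.8375 107.1625] [0.5341 0.062  0.0653] 0.07288253005755246
0.03 [291 166  14  17 165] [297.4121 174.0121] [0.4786 0.0323 0.064 ] 0.0729572693161063
0.03 [355 166  14  17 172] [361.4767 174.3605] [0.5215 0.0193 0.064 ] 0.0736863886247281
0.05 [290 101  13  12 124] [295.8306 106.5565] [0.4915 0.075  0.0663] 0.07365633401532379
0.05 [359 101  13  13 134] [364.9104 106.8134] [0.5346 0.0621 0.066 ] 0.07288253005755246
0.05 [291 169  12  14 128] [296.6328 175.5625] [0.4783 0.0319 0.0657] 0.0729572693161063
0.05 [357 170  12  13 129] [362.5426 175.9845] [0.5216 0.0188 0.0657] 0.0736863886247281
0.06 [290 101  12  12 118] [295.5678 106.4322] [0.4913 0.0752 0.0665] 0.07365633401532379
0.06 [360 101  12  13 122] [365.4016 106.7459] [0.5348 0.062  0.0664] 0.07288253005755246
0.06 [291 171  12  12 109] [296.3486 176.3761] [0.478  0.0315 0.0663] 0.0729572693161063
0.06 [358 171  11  12 107] [363.1121 176.8318] [0.5217 0.0184 0.0669] 0.0736863886247281
disc [ 293  100   74   81 3650] [328.3551 141.7975] (324.82073974609375, 144.9528350830078) 45.37562942504883 [0.5052 0.0441 0.012 ] [0.5018 0.0425 0.012 ]
L [0.2893 0.9572 0.4373 0.0863] 73.18543
R [0.2903 0.9569 0.5891 0.0479] 73.121506
front [ 0.959  -0.2835  0.4934 -0.0134] -16.466984
```

View pics/z4.png

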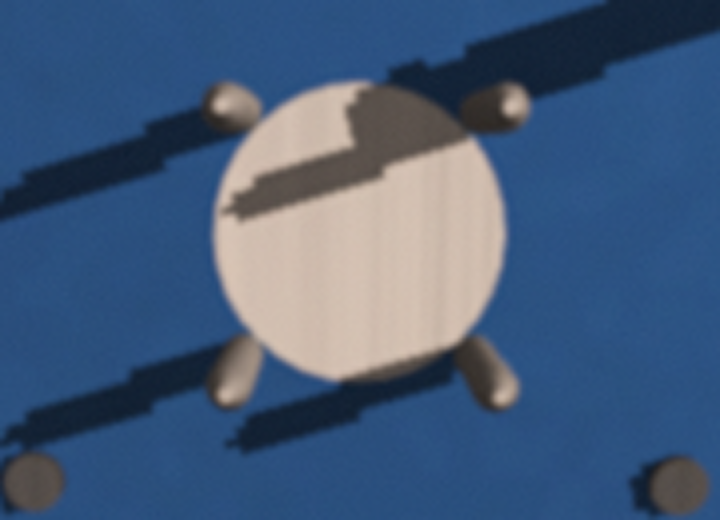

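```bash
python3 - <<'E'
from m import *
print(to([.5065,.0467,.033]))
E
```

```text
[2.5435 0.1905 6.283 ]
```

move_arm(
  moves=[
    {"hand":45,"x":0.7,"y":0.05,"z":0,"wx":0,"wy":0,"wz":0},
    {"hand":45,"x":0.9,"y":0.07,"z":0.2,"wx":0,"wy":0,"wz":0},
    {"hand":45,"x":0.64,"y":0.05,"z":0.5,"wx":0,"wy":0,"wz":0},
    {"hand":45,"x":0.3,"y":0.02,"z":0.8,"wx":0,"wy":0,"wz":0},
    {"hand":45,"x":0,"y":0,"z":0.6,"wx":0,"wy":0,"wz":0},
    {"hand":45,"x":0,"y":0,"z":0.4,"wx":0,"wy":0,"wz":0},
    {"hand":45,"x":0,"y":0,"z":0.3,"wx":0,"wy":0,"wz":0},
    {"hand":45,"x":0,"y":0,"z":0,"wx":0,"wy":0,"wz":0},
  ],
)

```text
time_s: 7.05
position: [0.5063, 0.0466, 0.1196]
tcp_rot: [[0.285, 0.959, -0.002], [0.959, -0.285, 0.0], [-0.0, -0.002, -1.0]]
force: [0.1, -0.4, 0.0]
opening: 0.605
```

```bash
python3 - <<'E'
from m import *
s=st(); c=save('wrist','w5.png')
print(to([.5065,.0467,.033]))
E
```

```text
t 7.05 pos [0.5063 0.0466 0.1196] yaw 73.45512411753431 z [-0.0021  0.0002 -1.    ] F [ 0.0741 -0.4481  0.0356] open 52.658550963764625 q [ -7.3477  30.4284 104.1257  -0.0057  45.5673   9.2012]
[-0.0024 -0.0103  3.4921]
```

View pics/w5.png

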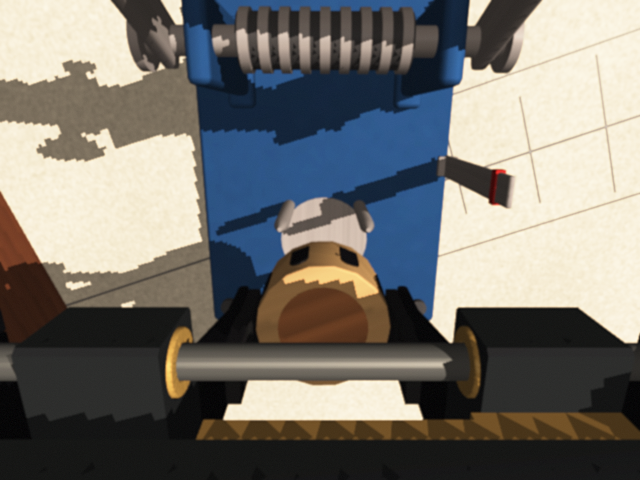

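The drum is centred between the far pins at (285,215) and (362,215). I descend in steps.

move_arm(
  moves=[
    {"hand":45,"x":0,"y":0,"z":0.5,"wx":0,"wy":0,"wz":0},
    {"hand":45,"x":0,"y":0,"z":0.5,"wx":0,"wy":0,"wz":0},
    {"hand":45,"x":0,"y":0,"z":0.3,"wx":0,"wy":0,"wz":0},
    {"hand":45,"x":0,"y":0,"z":0.3,"wx":0,"wy":0,"wz":0},
    {"hand":45,"x":0,"y":0,"z":0.3,"wx":0,"wy":0,"wz":0},
    {"hand":45,"x":0,"y":0,"z":0,"wx":0,"wy":0,"wz":0},
  ],
)

```text
time_s: 7.7
position: [0.5065, 0.0472, 0.0724]
tcp_rot: [[0.284, 0.959, -0.001], [0.959, -0.284, 0.0], [-0.0, -0.001, -1.0]]
force: [-0.0, -0.2, -0.2]
opening: 0.613
```

```bash
python3 - <<'E'
from m import *
s=st()
print(s['moment'],to([.5065,.0467,.033]))
E
```

```text
t 7.7 pos [0.5065 0.0472 0.0724] yaw 73.51715055786244 z [-0.0014  0.0002 -1.    ] F [-0.0052 -0.1996 -0.228 ] open 53.33601739908981 q [ -7.278   35.269  105.813   -0.0018  38.9969   9.2063]
[-0.0632 -0.0355 -0.0143] [-0.0189  0.0097  1.5749]
```

move_arm(
  moves=[
    {"hand":45,"x":0,"y":0,"z":0.5,"wx":0,"wy":0,"wz":0},
    {"hand":45,"x":0,"y":0,"z":0.5,"wx":0,"wy":0,"wz":0},
    {"hand":45,"x":0,"y":0,"z":0.4,"wx":0,"wy":0,"wz":0},
    {"hand":45,"x":0,"y":0,"z":0.2,"wx":0,"wy":0,"wz":0},
    {"hand":45,"x":0,"y":0,"z":0,"wx":0,"wy":0,"wz":0},
    {"hand":68,"x":0,"y":0,"z":0,"wx":0,"wy":0,"wz":0},
    {"hand":68,"x":0,"y":0,"z":0,"wx":0,"wy":0,"wz":0},
    {"hand":68,"x":0,"y":0,"z":0,"wx":0,"wy":0,"wz":0},
  ],
)

```text
time_s: 8.5
position: [0.5073, 0.0472, 0.0335]
tcp_rot: [[0.284, 0.959, 0.001], [0.959, -0.284, -0.0], [0.0, 0.001, -1.0]]
force: [-0.1, -0.2, -0.4]
opening: 0.754
```

move_arm(
  moves=[
    {"hand":68,"x":0,"y":0,"z":-0.5,"wx":0,"wy":0,"wz":0},
    {"hand":68,"x":0,"y":0,"z":-1,"wx":0,"wy":0,"wz":0},
    {"hand":68,"x":0,"y":0,"z":-1,"wx":0,"wy":0,"wz":0},
    {"hand":68,"x":0,"y":0,"z":-1,"wx":0,"wy":0,"wz":0},
    {"hand":68,"x":0,"y":0,"z":-1,"wx":0,"wy":0,"wz":0},
    {"hand":68,"x":0,"y":0,"z":-1,"wx":0,"wy":0,"wz":0},
    {"hand":80,"x":0,"y":0,"z":-0.5,"wx":0,"wy":0,"wz":0},
    {"hand":87,"x":0,"y":0,"z":0,"wx":0,"wy":0,"wz":0},
  ],
)

```text
time_s: 9.3
position: [0.5083, 0.0472, 0.1861]
tcp_rot: [[0.283, 0.959, 0.006], [0.959, -0.283, -0.001], [0.001, 0.006, -1.0]]
force: [0.4, 0.8, -1.2]
opening: 0.888
```

```bash
python3 - <<'E'
from m import *
s=st(); c=save('wrist','w6.png')
c=dict(np.load('pics/w6.png.npz'));W=cloud(c)
b=(W[...,2]>.04)&(W[...,2]<.052);b[300:]=0
for i,q,ce,m in blobs(b,100): print(q,ce,np.nanmedian(W[m],0))
print(to([.521,-.326,.19]))
E
```

```text
t 9.3 pos [0.5083 0.0472 0.1861] yaw 73.53179637311278 z [ 0.0062 -0.0007 -1.    ] F [ 0.3803  0.7849 -1.155 ] open 77.27869370954282 q [ -7.2583  24.2682 100.8584   0.0049  54.5151   9.2073]
[ 284  193   71   68 3826] [318.5005 226.9412] [0.5063 0.0477 0.0452]
[-14.1615   4.7541  -0.2036]
```

View pics/w6.png

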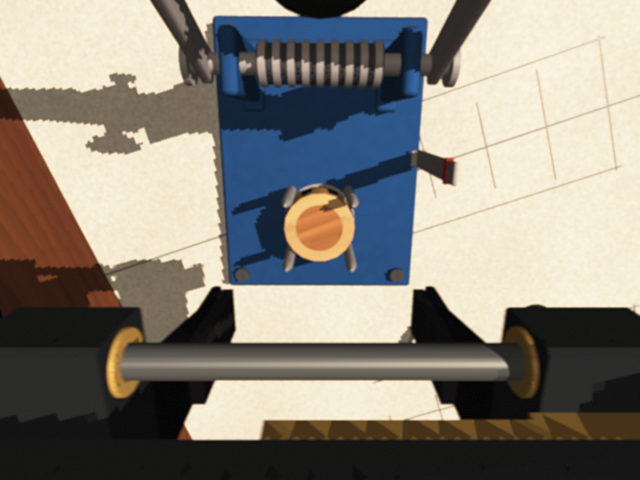

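The drum sits in the pocket with its top at 45 mm, centre (0.506, 0.047) and at pixel (318,227). On to the ring.

move_arm(
  moves=[
    {"hand":87,"x":-0.5,"y":0.17,"z":0,"wx":0,"wy":0,"wz":0},
    {"hand":87,"x":-1,"y":0.34,"z":0,"wx":0,"wy":0,"wz":0},
    {"hand":87,"x":-1,"y":0.34,"z":0,"wx":0,"wy":0,"wz":0},
    {"hand":87,"x":-1,"y":0.34,"z":0,"wx":0,"wy":0,"wz":0},
    {"hand":87,"x":-1,"y":0.34,"z":0,"wx":0,"wy":0,"wz":0},
    {"hand":87,"x":-1,"y":0.34,"z":0,"wx":0,"wy":0,"wz":0},
    {"hand":87,"x":-1,"y":0.34,"z":0,"wx":0,"wy":0,"wz":0},
    {"hand":87,"x":-1,"y":0.34,"z":0,"wx":0,"wy":0,"wz":0},
    {"hand":87,"x":-1,"y":0.34,"z":0,"wx":0,"wy":0,"wz":0},
    {"hand":87,"x":-1,"y":0.34,"z":0,"wx":0,"wy":0,"wz":0},
    {"hand":87,"x":-1,"y":0.34,"z":0,"wx":0,"wy":0,"wz":0},
    {"hand":87,"x":-1,"y":0.34,"z":0,"wx":0,"wy":0,"wz":0},
    {"hand":87,"x":-1,"y":0.34,"z":0,"wx":0,"wy":0,"wz":0},
    {"hand":87,"x":-1,"y":0.34,"z":0,"wx":0,"wy":0,"wz":0},
    {"hand":87,"x":-0.7,"y":0.2,"z":0,"wx":0,"wy":0,"wz":0},
    {"hand":87,"x":0,"y":0,"z":0,"wx":0,"wy":0,"wz":0},
    {"hand":87,"x":0,"y":0,"z":0,"wx":0,"wy":0,"wz":0},
  ],
)

```text
time_s: 11.05
position: [0.5201, -0.3266, 0.1821]
tcp_rot: [[0.285, 0.959, -0.002], [0.959, -0.285, 0.002], [0.002, -0.002, -1.0]]
force: [-0.7, 0.9, -0.0]
opening: 1.001
```

```bash
python3 - <<'E'
from m import *
s=st(); c=save('wrist','w7.png')
c=dict(np.load('pics/w7.png.npz'));W=cloud(c)
b=(W[...,2]>.007)&(W[...,2]<.02);b[300:]=0
for i,q,ce,m in blobs(b,100):
    cc,r=cv2.minEnclosingCircle(np.argwhere(m)[:,::-1].astype(np.float32)); p=ray(c,*ce,.012);print(q,ce,cc,r,np.nanmedian(W[m],0),p,ray(c,*cc,.012),'to',to([p[0],p[1],.003]))
E
```

```text
t 11.05 pos [ 0.5201 -0.3266  0.1821] yaw 73.47015684960022 z [-0.0017  0.0022 -1.    ] F [-0.6955  0.8926 -0.011 ] open 87.0809879476265 q [-42.5502  32.1133  85.8866   0.0327  62.159  -26.0358]
[ 378    0   75   45 2611] [414.0165  18.3129] (415.0970153808594, 7.052238941192627) 37.570892333984375 [ 0.6248 -0.2031  0.0108] [ 0.6252 -0.2034  0.012 ] [ 0.6275 -0.1965  0.012 ] to [5.878  2.6476 7.1777]
[ 396   99   45   46 1046] [417.8967 121.6128] (418.3999938964844, 121.19999694824219) 23.970914840698242 [ 0.6131 -0.2745  0.0076] [ 0.6121 -0.2742  0.012 ] [ 0.6125 -0.274   0.012 ] to [3.0138 2.9479 7.1726]
[ 292  184   65   63 2352] [323.7713 215.1237] (323.8409118652344, 215.56817626953125) 32.25101089477539 [ 0.5214 -0.3246  0.011 ] [ 0.5214 -0.3245  0.012 ] [ 0.5213 -0.3249  0.012 ] to [0.0549 0.0396 7.1742]
[498 229  66  64 609] [517.1297 250.4581] (533.689208984375, 261.3108215332031) 39.3876953125 [ 0.6652 -0.3952  0.0137] [ 0.6694 -0.4003  0.012 ] [ 0.6814 -0.414   0.012 ] to [-1.1743  6.5764  7.1582]
```

View pics/w7.png

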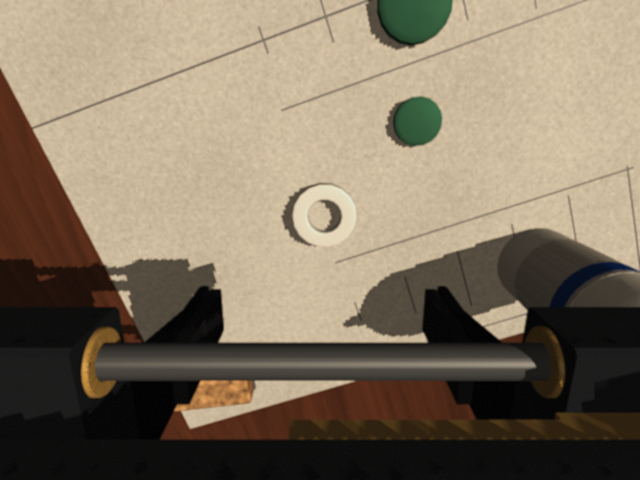

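Ring at (324,215) in view, centre (0.5213, -0.3247), top at 11 mm. I go down and grip it at its mid-height.

move_arm(
  moves=[
    {"hand":87,"x":0.05,"y":0.03,"z":0.5,"wx":0,"wy":0,"wz":0},
    {"hand":87,"x":0,"y":0,"z":1,"wx":0,"wy":0,"wz":0},
    {"hand":87,"x":0,"y":0,"z":1,"wx":0,"wy":0,"wz":0},
    {"hand":87,"x":0,"y":0,"z":1,"wx":0,"wy":0,"wz":0},
    {"hand":87,"x":0,"y":0,"z":1,"wx":0,"wy":0,"wz":0},
    {"hand":87,"x":0,"y":0,"z":1,"wx":0,"wy":0,"wz":0},
    {"hand":87,"x":0,"y":0,"z":0.8,"wx":0,"wy":0,"wz":0},
    {"hand":87,"x":0,"y":0,"z":0.5,"wx":0,"wy":0,"wz":0},
    {"hand":87,"x":0,"y":0,"z":0.25,"wx":0,"wy":0,"wz":0},
    {"hand":87,"x":0,"y":0,"z":0.08,"wx":0,"wy":0,"wz":0},
    {"hand":87,"x":0,"y":0,"z":0,"wx":0,"wy":0,"wz":0},
    {"hand":45,"x":0,"y":0,"z":0,"wx":0,"wy":0,"wz":0},
    {"hand":45,"x":0,"y":0,"z":0,"wx":0,"wy":0,"wz":0},
    {"hand":45,"x":0,"y":0,"z":0,"wx":0,"wy":0,"wz":0},
    {"hand":45,"x":0,"y":0,"z":0,"wx":0,"wy":0,"wz":0},
    {"hand":45,"x":0,"y":0,"z":0,"wx":0,"wy":0,"wz":0},
    {"hand":45,"x":0,"y":0,"z":0,"wx":0,"wy":0,"wz":0},
  ],
)

```text
time_s: 12.8
position: [0.5222, -0.3263, 0.005]
tcp_rot: [[0.284, 0.959, 0.0], [0.959, -0.284, -0.0], [-0.0, 0.0, -1.0]]
force: [-1.2, -1.2, 2.0]
opening: 0.606
```

move_arm(
  moves=[
    {"hand":45,"x":0,"y":0,"z":-0.5,"wx":0,"wy":0,"wz":0},
    {"hand":45,"x":0,"y":0,"z":-1,"wx":0,"wy":0,"wz":0},
    {"hand":45,"x":0,"y":0,"z":-1,"wx":0,"wy":0,"wz":0},
    {"hand":45,"x":0,"y":0,"z":-1,"wx":0,"wy":0,"wz":0},
    {"hand":45,"x":0,"y":0,"z":-1,"wx":0,"wy":0,"wz":0},
    {"hand":45,"x":0,"y":0,"z":-1,"wx":0,"wy":0,"wz":0},
    {"hand":45,"x":0,"y":0,"z":-0.5,"wx":0,"wy":0,"wz":0},
    {"hand":45,"x":0,"y":0,"z":0,"wx":0,"wy":0,"wz":0},
  ],
)

```text
time_s: 13.6
position: [0.5232, -0.3271, 0.1573]
tcp_rot: [[0.284, 0.959, 0.004], [0.959, -0.284, -0.003], [-0.002, 0.004, -1.0]]
force: [0.3, -0.5, -0.4]
opening: 0.61
```

```bash
python3 - <<'E'
from m import *
s=st(); c=save('wrist','w8.png')
print(to([.5065,.0467,.15]))
E
```

```text
t 13.6 pos [ 0.5232 -0.3271  0.1573] yaw 73.52513346548497 z [ 0.0037 -0.0034 -1.    ] F [ 0.3256 -0.5398 -0.3914] open 53.056232518801544 q [-42.3776  33.9274  87.0279   0.0003  58.7589 -25.9032]
[14.1303 -4.8387  0.2063]
```

View pics/w8.png

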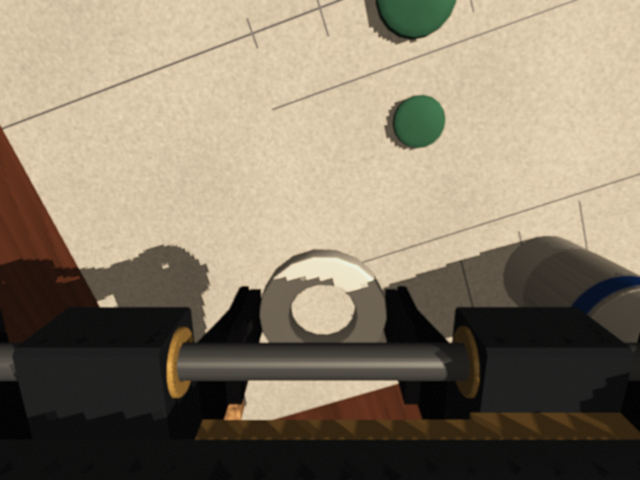

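```bash
python3 - <<'E'
from m import *
c=dict(np.load('pics/w8.png.npz'));T=c['hand_eye']
def tr(u,v,zt):
    d=T[:3,:3]@np.array([(u-c['cx'])/c['fx'],(v-c['cy'])/c['fy'],1]);o=T[:3,3];return (o+d*(zt-o[2])/d[2])*1000
for u,v in [(323,250),(323,276),(323,285),(323,335),(262,310),(386,310),(290,310),(357,310)]: print((u,v),tr(u,v,-.007),tr(u,v,.005))
E
python3 - <<'E'
import cv2
a=cv2.imread('pics/w8.png')[230:360,230:420];cv2.imwrite('pics/z8.png',cv2.resize(a,None,fx=4,fy=4,interpolation=2))
E
```

```text
(323, 250) [29.9762  0.2364 -7.    ] [26.0335  0.2424  5.    ]
(323, 276) [18.9905  0.2361 -7.    ] [14.1927  0.2421  5.    ]
(323, 285) [15.0858  0.236  -7.    ] [9.9842 0.2419 5.    ]
(323, 335) [-7.6255  0.2353 -7.    ] [-14.495    0.2412   5.    ]
(262, 310) [  3.9555 -24.907   -7.    ] [ -2.0125 -26.8581   5.    ]
(386, 310) [ 3.9478 26.201  -7.    ] [-2.0208 28.228   5.    ]
(290, 310) [  3.9538 -13.3659  -7.    ] [ -2.0144 -14.4187   5.    ]
(357, 310) [ 3.9496 14.2489 -7.    ] [-2.0188 15.3456  5.    ]
```

View pics/z8.png

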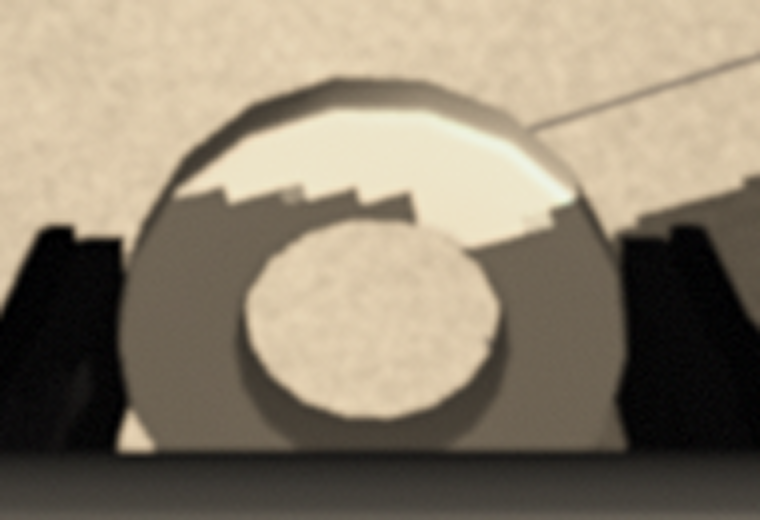

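The ring is held level and within about 1 mm of the centre, with its hole at (323,310). I carry it to the pocket.

move_arm(
  moves=[
    {"hand":45,"x":0.5,"y":-0.17,"z":0,"wx":0,"wy":0,"wz":0},
    {"hand":45,"x":1,"y":-0.34,"z":0,"wx":0,"wy":0,"wz":0},
    {"hand":45,"x":1,"y":-0.34,"z":0,"wx":0,"wy":0,"wz":0},
    {"hand":45,"x":1,"y":-0.34,"z":0,"wx":0,"wy":0,"wz":0},
    {"hand":45,"x":1,"y":-0.34,"z":0,"wx":0,"wy":0,"wz":0},
    {"hand":45,"x":1,"y":-0.34,"z":0,"wx":0,"wy":0,"wz":0},
    {"hand":45,"x":1,"y":-0.34,"z":0,"wx":0,"wy":0,"wz":0},
    {"hand":45,"x":1,"y":-0.34,"z":0,"wx":0,"wy":0,"wz":0},
    {"hand":45,"x":1,"y":-0.34,"z":0,"wx":0,"wy":0,"wz":0},
    {"hand":45,"x":1,"y":-0.34,"z":0,"wx":0,"wy":0,"wz":0},
    {"hand":45,"x":1,"y":-0.34,"z":0,"wx":0,"wy":0,"wz":0},
    {"hand":45,"x":1,"y":-0.34,"z":0,"wx":0,"wy":0,"wz":0},
    {"hand":45,"x":1,"y":-0.34,"z":0,"wx":0,"wy":0,"wz":0},
    {"hand":45,"x":1,"y":-0.34,"z":0,"wx":0,"wy":0,"wz":0},
    {"hand":45,"x":0.6,"y":-0.24,"z":0.5,"wx":0,"wy":0,"wz":0},
    {"hand":45,"x":0,"y":0,"z":0.7,"wx":0,"wy":0,"wz":0},
    {"hand":45,"x":0,"y":0,"z":0.4,"wx":0,"wy":0,"wz":0},
    {"hand":45,"x":0,"y":0,"z":0,"wx":0,"wy":0,"wz":0},
    {"hand":45,"x":0,"y":0,"z":0,"wx":0,"wy":0,"wz":0},
  ],
)

```text
time_s: 15.55
position: [0.5058, 0.046, 0.1143]
tcp_rot: [[0.284, 0.959, -0.002], [0.959, -0.284, 0.0], [-0.0, -0.002, -1.0]]
force: [-0.1, -0.9, -0.2]
opening: 0.611
```

```bash
python3 - <<'E'
from m import *
s=st(); c=save('wrist','w9.png')
print(to([.5063,.0461,.0525]))
E
```

```text
t 15.55 pos [0.5058 0.046  0.1143] yaw 73.49358969481216 z [-0.0016  0.0003 -1.    ] F [-0.1229 -0.8677 -0.1801] open 53.128623327733564 q [ -7.4261  30.9172 104.4495   0.0043  44.7245   9.0773]
[ 0.0091 -0.005   2.4919]
```

View pics/w9.png

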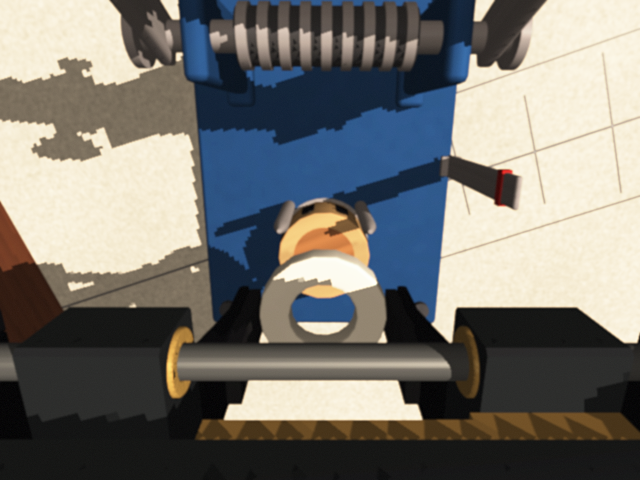

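The ring lines up with the pins at (285,215) and (364,215). I lower it in two stages.

move_arm(
  moves=[
    {"hand":45,"x":0,"y":0,"z":0.6,"wx":0,"wy":0,"wz":0},
    {"hand":45,"x":0,"y":0,"z":0.6,"wx":0,"wy":0,"wz":0},
    {"hand":45,"x":0,"y":0,"z":0.3,"wx":0,"wy":0,"wz":0},
    {"hand":45,"x":0,"y":0,"z":0.3,"wx":0,"wy":0,"wz":0},
    {"hand":45,"x":0,"y":0,"z":0.2,"wx":0,"wy":0,"wz":0},
    {"hand":45,"x":0,"y":0,"z":0,"wx":0,"wy":0,"wz":0},
  ],
)

```text
time_s: 16.2
position: [0.5061, 0.046, 0.0645]
tcp_rot: [[0.284, 0.959, -0.001], [0.959, -0.284, 0.0], [-0.0, -0.001, -1.0]]
force: [-0.0, 0.6, 0.0]
opening: 0.607
```

move_arm(
  moves=[
    {"hand":45,"x":0,"y":0,"z":0.25,"wx":0,"wy":0,"wz":0},
    {"hand":45,"x":0,"y":0,"z":0.2,"wx":0,"wy":0,"wz":0},
    {"hand":45,"x":0,"y":0,"z":0.05,"wx":0,"wy":0,"wz":0},
    {"hand":45,"x":0,"y":0,"z":0,"wx":0,"wy":0,"wz":0},
    {"hand":68,"x":0,"y":0,"z":0,"wx":0,"wy":0,"wz":0},
    {"hand":68,"x":0,"y":0,"z":0,"wx":0,"wy":0,"wz":0},
    {"hand":68,"x":0,"y":0,"z":0,"wx":0,"wy":0,"wz":0},
    {"hand":68,"x":0,"y":0,"z":-0.4,"wx":0,"wy":0,"wz":0},
    {"hand":68,"x":0,"y":0,"z":-1,"wx":0,"wy":0,"wz":0},
    {"hand":68,"x":0,"y":0,"z":-1,"wx":0,"wy":0,"wz":0},
    {"hand":68,"x":0,"y":0,"z":-1,"wx":0,"wy":0,"wz":0},
    {"hand":68,"x":0,"y":0,"z":-1,"wx":0,"wy":0,"wz":0},
    {"hand":80,"x":0,"y":0,"z":-0.8,"wx":0,"wy":0,"wz":0},
    {"hand":87,"x":0,"y":0,"z":-0.2,"wx":0,"wy":0,"wz":0},
    {"hand":87,"x":0,"y":0,"z":0,"wx":0,"wy":0,"wz":0},
  ],
)

```text
time_s: 17.7
position: [0.5067, 0.0461, 0.1884]
tcp_rot: [[0.284, 0.959, 0.002], [0.959, -0.284, -0.0], [0.0, 0.002, -1.0]]
force: [0.9, -0.3, -1.1]
opening: 0.952
```

```bash
python3 - <<'E'
from m import *
s=st(); c=save('wrist','w10.png')
c=dict(np.load('pics/w10.png.npz'));W=cloud(c)
b=(W[...,2]>.052)&(W[...,2]<.063);b[300:]=0
for i,q,ce,m in blobs(b,100): 
    k=W[m];A=np.c_[k[:,:2],np.ones(len(k))];f=np.linalg.lstsq(A,k[:,2],rcond=None)[0];print(q,ce,np.nanmedian(k,0),'tilt',f[:2])
print(to([.6276,-.1922,.18]))
E
```

```text
t 17.7 pos [0.5067 0.0461 0.1884] yaw 73.52587561706768 z [ 0.0024 -0.0003 -1.    ] F [ 0.894  -0.2541 -1.1198] open 82.81636273891706 q [ -7.4054  24.0315 100.8046  -0.0006  55.0244   9.0691]
[ 286  193   72   71 2980] [321.5386 228.2617] [0.5066 0.0476 0.057 ] tilt [ 0.0001 -0.0052]
[-7.7617  7.37    0.2949]
```

View pics/w10.png

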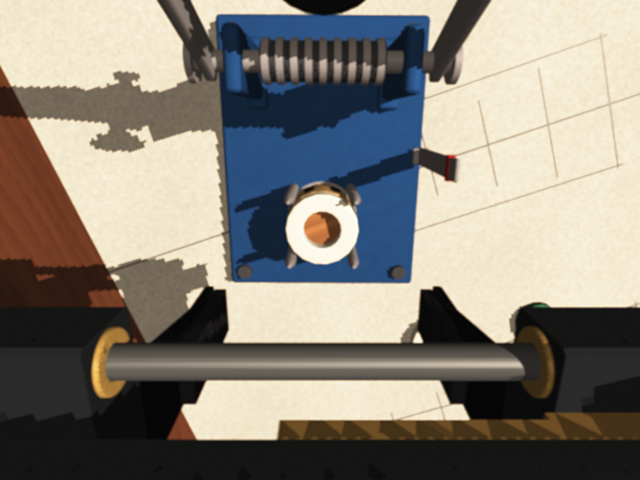

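The ring lies flat on the drum (top at 57 mm, tilt about 0, pixel (322,228)). On to the disc.

move_arm(
  moves=[
    {"hand":87,"x":-0.5,"y":0.47,"z":0,"wx":0,"wy":0,"wz":0},
    {"hand":87,"x":-1,"y":0.95,"z":0,"wx":0,"wy":0,"wz":0},
    {"hand":87,"x":-1,"y":0.95,"z":0,"wx":0,"wy":0,"wz":0},
    {"hand":87,"x":-1,"y":0.95,"z":0,"wx":0,"wy":0,"wz":0},
    {"hand":87,"x":-1,"y":0.95,"z":0,"wx":0,"wy":0,"wz":0},
    {"hand":87,"x":-1,"y":0.95,"z":0,"wx":0,"wy":0,"wz":0},
    {"hand":87,"x":-1,"y":0.95,"z":0,"wx":0,"wy":0,"wz":0},
    {"hand":87,"x":-0.8,"y":0.75,"z":0,"wx":0,"wy":0,"wz":0},
    {"hand":87,"x":-0.46,"y":0.45,"z":0,"wx":0,"wy":0,"wz":0},
    {"hand":87,"x":0,"y":0,"z":0,"wx":0,"wy":0,"wz":0},
    {"hand":87,"x":0,"y":0,"z":0,"wx":0,"wy":0,"wz":0},
  ],
)

```text
time_s: 18.85
position: [0.6269, -0.1925, 0.1856]
tcp_rot: [[0.285, 0.959, -0.003], [0.959, -0.285, 0.002], [0.001, -0.003, -1.0]]
force: [-0.4, -0.3, 0.1]
opening: 1.0
```

```bash
python3 - <<'E'
from m import *
s=st(); c=save('wrist','w11.png')
c=dict(np.load('pics/w11.png.npz'));W=cloud(c)
b=(W[...,2]>.005)&(W[...,2]<.05);b[300:]=0
for i,q,ce,m in blobs(b,100):
    t=m&(W[...,2]>np.nanpercentile(W[m][:,2],60)-.0012); ct=np.argwhere(t)[:,::-1].mean(0)
    cc,r=cv2.minEnclosingCircle(np.argwhere(m)[:,::-1].astype(np.float32)); p=ray(c,*ct,.012);print(q,ct,cc,r,np.nanmedian(W[m],0),p,'to',to([p[0],p[1],.004]))
E
```

```text
t 18.85 pos [ 0.6269 -0.1925  0.1856] yaw 73.45533849049285 z [-0.0029  0.0017 -1.    ] F [-0.3762 -0.3219  0.1203] open 86.96659730766277 q [-26.8229  34.9809  79.2657   0.0125  65.9463 -10.2834]
[   0    0  187   46 8311] [90.5611 20.8848] (92.56989288330078, 22.0) 95.14833068847656 [ 0.506  -0.0038  0.011 ] [ 0.5055 -0.0031  0.012 ] to [ 5.8521 -6.7723  7.3047]
[ 322   77   48   50 1866] [345.6944 101.3617] (345.9484558105469, 101.41236877441406) 25.101289749145508 [ 0.6696 -0.1099  0.0072] [ 0.6694 -0.1101  0.012 ] to [3.6106 0.7281 7.2798]
[ 198   93   69   70 2796] [231.307  127.5831] (232.0, 127.5) 35.79465103149414 [ 0.5781 -0.1029  0.0109] [ 0.5782 -0.1033  0.012 ] to [ 2.836  -2.8476  7.2902]
[ 467  121   63   61 2282] [500.0217 151.5694] (498.8289489746094, 151.30262756347656) 32.97361373901367 [ 0.7644 -0.1732  0.0208] [ 0.7769 -0.1815  0.012 ] to [2.0907 5.6606 7.2633]
[ 295  184   63   63 3111] [325.854  215.8308] (326.0, 215.0) 31.780595779418945 [ 0.6294 -0.192   0.0108] [ 0.6292 -0.1924  0.012 ] to [-0.0053  0.121   7.2788]
[315 284  40  16 451] [334.5744 293.718 ] (334.5, 298.0) 19.52572250366211 [ 0.6165 -0.2638  0.0072] [ 0.6166 -0.2624  0.012 ] to [-2.8298  0.4321  7.2757]
```

View pics/w11.png

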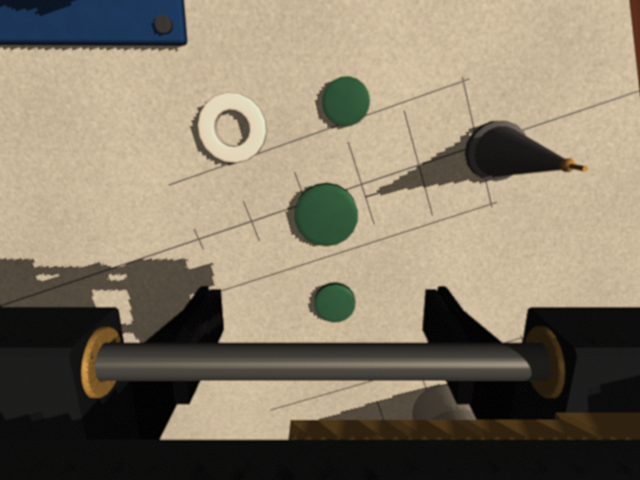

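The target disc is at (326,215) with a radius of about 27 mm, so it is the largest, finished face up. I grip it.

move_arm(
  moves=[
    {"hand":87,"x":0,"y":0.1,"z":0.5,"wx":0,"wy":0,"wz":0},
    {"hand":87,"x":0,"y":0,"z":1,"wx":0,"wy":0,"wz":0},
    {"hand":87,"x":0,"y":0,"z":1,"wx":0,"wy":0,"wz":0},
    {"hand":87,"x":0,"y":0,"z":1,"wx":0,"wy":0,"wz":0},
    {"hand":87,"x":0,"y":0,"z":1,"wx":0,"wy":0,"wz":0},
    {"hand":87,"x":0,"y":0,"z":1,"wx":0,"wy":0,"wz":0},
    {"hand":87,"x":0,"y":0,"z":0.9,"wx":0,"wy":0,"wz":0},
    {"hand":87,"x":0,"y":0,"z":0.5,"wx":0,"wy":0,"wz":0},
    {"hand":87,"x":0,"y":0,"z":0.3,"wx":0,"wy":0,"wz":0},
    {"hand":87,"x":0,"y":0,"z":0.1,"wx":0,"wy":0,"wz":0},
    {"hand":87,"x":0,"y":0,"z":0,"wx":0,"wy":0,"wz":0},
    {"hand":45,"x":0,"y":0,"z":0,"wx":0,"wy":0,"wz":0},
    {"hand":45,"x":0,"y":0,"z":0,"wx":0,"wy":0,"wz":0},
    {"hand":45,"x":0,"y":0,"z":0,"wx":0,"wy":0,"wz":0},
    {"hand":45,"x":0,"y":0,"z":0,"wx":0,"wy":0,"wz":0},
    {"hand":45,"x":0,"y":0,"z":0,"wx":0,"wy":0,"wz":0},
    {"hand":45,"x":0,"y":0,"z":0,"wx":0,"wy":0,"wz":0},
  ],
)

```text
time_s: 20.6
position: [0.6304, -0.193, 0.005]
tcp_rot: [[0.284, 0.959, 0.0], [0.959, -0.284, -0.0], [-0.0, 0.0, -1.0]]
force: [-0.2, -0.1, 1.2]
opening: 0.595
```

move_arm(
  moves=[
    {"hand":45,"x":0,"y":0,"z":-0.5,"wx":0,"wy":0,"wz":0},
    {"hand":45,"x":0,"y":0,"z":-1,"wx":0,"wy":0,"wz":0},
    {"hand":45,"x":0,"y":0,"z":-1,"wx":0,"wy":0,"wz":0},
    {"hand":45,"x":0,"y":0,"z":-1,"wx":0,"wy":0,"wz":0},
    {"hand":45,"x":0,"y":0,"z":-1,"wx":0,"wy":0,"wz":0},
    {"hand":45,"x":0,"y":0,"z":-1,"wx":0,"wy":0,"wz":0},
    {"hand":45,"x":0,"y":0,"z":-0.5,"wx":0,"wy":0,"wz":0},
    {"hand":45,"x":0,"y":0,"z":0,"wx":0,"wy":0,"wz":0},
  ],
)

```text
time_s: 21.4
position: [0.6317, -0.1935, 0.1575]
tcp_rot: [[0.284, 0.959, 0.005], [0.959, -0.284, -0.002], [-0.001, 0.005, -1.0]]
force: [-0.7, -0.6, -0.4]
opening: 0.594
```

```bash
python3 - <<'E'
from m import *
s=st(); c=save('wrist','w12.png')
print(to([.5065,.0467,.15]))
c=dict(np.load('pics/w12.png.npz'));a=c['image'][230:360,230:420,::-1];cv2.imwrite('pics/z12.png',cv2.resize(a,None,fx=4,fy=4,interpolation=2))
E
```

```text
t 21.4 pos [ 0.6317 -0.1935  0.1575] yaw 73.52707228945198 z [ 0.0046 -0.0023 -1.    ] F [-0.6595 -0.555  -0.3895] open 51.719871369572154 q [-26.7048  36.9911  80.276    0.0023  62.4374 -10.2331]
[ 7.7871 -7.4819  0.2123]
```

View pics/z12.png

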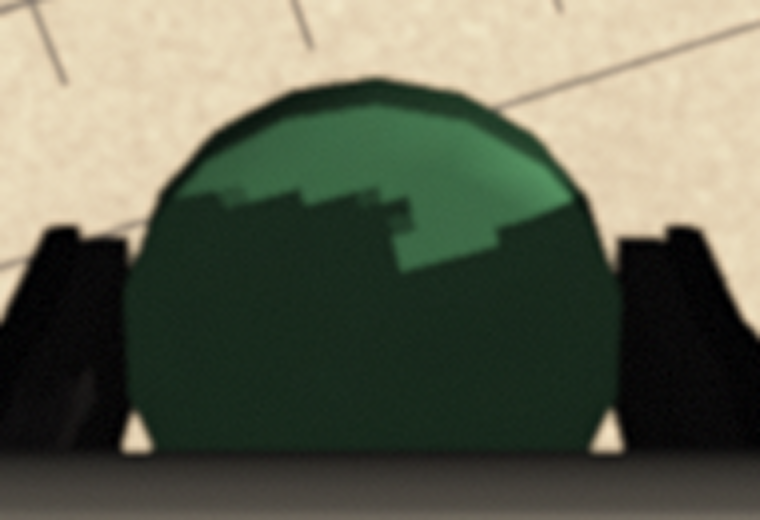

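The disc is held level and centred, with its edge at the same place as the ring's was. I carry it over.

move_arm(
  moves=[
    {"hand":45,"x":0.5,"y":-0.48,"z":0,"wx":0,"wy":0,"wz":0},
    {"hand":45,"x":1,"y":-0.96,"z":0,"wx":0,"wy":0,"wz":0},
    {"hand":45,"x":1,"y":-0.96,"z":0,"wx":0,"wy":0,"wz":0},
    {"hand":45,"x":1,"y":-0.96,"z":0,"wx":0,"wy":0,"wz":0},
    {"hand":45,"x":1,"y":-0.96,"z":0,"wx":0,"wy":0,"wz":0},
    {"hand":45,"x":1,"y":-0.96,"z":0,"wx":0,"wy":0,"wz":0},
    {"hand":45,"x":1,"y":-0.96,"z":0,"wx":0,"wy":0,"wz":0},
    {"hand":45,"x":0.8,"y":-0.77,"z":0,"wx":0,"wy":0,"wz":0},
    {"hand":45,"x":0.4,"y":-0.39,"z":0.4,"wx":0,"wy":0,"wz":0},
    {"hand":45,"x":0.08,"y":-0.08,"z":0.6,"wx":0,"wy":0,"wz":0},
    {"hand":45,"x":0,"y":0,"z":0.6,"wx":0,"wy":0,"wz":0},
    {"hand":45,"x":0,"y":0,"z":0,"wx":0,"wy":0,"wz":0},
    {"hand":45,"x":0,"y":0,"z":0,"wx":0,"wy":0,"wz":0},
  ],
)

```text
time_s: 22.75
position: [0.5054, 0.0467, 0.1139]
tcp_rot: [[0.284, 0.959, -0.003], [0.959, -0.284, 0.0], [-0.0, -0.003, -1.0]]
force: [0.7, -0.0, -0.4]
opening: 0.596
```

```bash
python3 - <<'E'
from m import *
s=st(); c=save('wrist','w13.png')
print(to([.5065,.0465,.0645]))
E
```

```text
t 22.75 pos [0.5054 0.0467 0.1139] yaw 73.51870538245028 z [-0.0027  0.0003 -1.    ] F [ 0.6765 -0.0491 -0.4151] open 51.85474105016446 q [ -7.3548  30.9573 104.468   -0.0016  44.728    9.1276]
[0.0039 0.0215 1.9976]
```

View pics/w13.png

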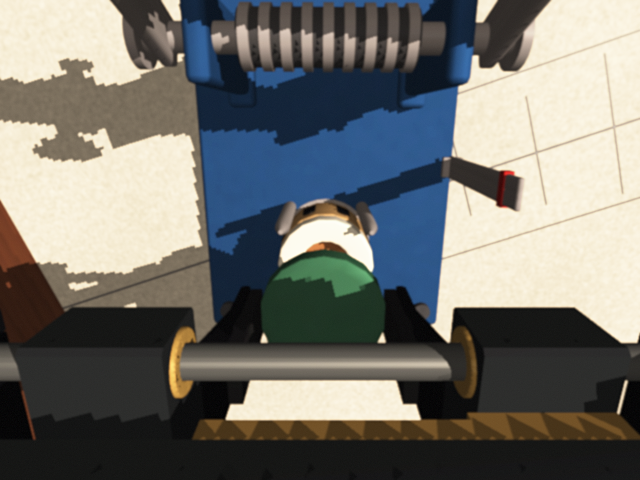

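The disc is aligned over the ring, which shows at (323,245). I lower it.

move_arm(
  moves=[
    {"hand":45,"x":0,"y":0.02,"z":0.6,"wx":0,"wy":0,"wz":0},
    {"hand":45,"x":0,"y":0,"z":0.5,"wx":0,"wy":0,"wz":0},
    {"hand":45,"x":0,"y":0,"z":0.3,"wx":0,"wy":0,"wz":0},
    {"hand":45,"x":0,"y":0,"z":0.3,"wx":0,"wy":0,"wz":0},
    {"hand":45,"x":0,"y":0,"z":0.2,"wx":0,"wy":0,"wz":0},
    {"hand":45,"x":0,"y":0,"z":0.08,"wx":0,"wy":0,"wz":0},
    {"hand":45,"x":0,"y":0,"z":0,"wx":0,"wy":0,"wz":0},
  ],
)

```text
time_s: 23.5
position: [0.5067, 0.0465, 0.0652]
tcp_rot: [[0.284, 0.959, -0.0], [0.959, -0.284, 0.0], [-0.0, -0.0, -1.0]]
force: [0.4, 0.1, -1.2]
opening: 0.592
```

move_arm(
  moves=[
    {"hand":45,"x":0,"y":0,"z":0.04,"wx":0,"wy":0,"wz":0},
    {"hand":68,"x":0,"y":0,"z":0,"wx":0,"wy":0,"wz":0},
    {"hand":68,"x":0,"y":0,"z":0,"wx":0,"wy":0,"wz":0},
    {"hand":68,"x":0,"y":0,"z":0,"wx":0,"wy":0,"wz":0},
    {"hand":68,"x":0,"y":0,"z":-0.4,"wx":0,"wy":0,"wz":0},
    {"hand":68,"x":0,"y":0,"z":-1,"wx":0,"wy":0,"wz":0},
    {"hand":68,"x":0,"y":0,"z":-1,"wx":0,"wy":0,"wz":0},
    {"hand":68,"x":0,"y":0,"z":-1,"wx":0,"wy":0,"wz":0},
    {"hand":68,"x":0,"y":0,"z":-1,"wx":0,"wy":0,"wz":0},
    {"hand":68,"x":0,"y":0,"z":-0.5,"wx":0,"wy":0,"wz":0},
    {"hand":68,"x":0,"y":0,"z":0,"wx":0,"wy":0,"wz":0},
  ],
)

```text
time_s: 24.6
position: [0.5081, 0.0464, 0.1895]
tcp_rot: [[0.283, 0.959, 0.006], [0.959, -0.283, -0.001], [0.001, 0.006, -1.0]]
force: [0.7, 0.2, -0.8]
opening: 0.782
```

```bash
python3 - <<'E'
from m import *
s=st(); c=save('wrist','w14.png')
c=dict(np.load('pics/w14.png.npz'));W=cloud(c)
hsv=cv2.cvtColor(c['image'],cv2.COLOR_RGB2HSV);H,S,V=[hsv[...,i].astype(int) for i in range(3)]
b=(H>55)&(H<95)&(S>80)&(W[...,2]>.05)&(W[...,2]<.085);b[300:]=0
for i,q,ce,m in blobs(b,100): 
    k=W[m&(W[...,2]>.066)];A=np.c_[k[:,:2],np.ones(len(k))];f=np.linalg.lstsq(A,k[:,2],rcond=None)[0];print(q,ce,np.nanmedian(k,0),'tilt',f[:2])
c=save('scene','s2.png');W=cloud({k:np.array(v) for k,v in c.items()})
b=(W[...,2]>.25)&(W[...,2]<.36)&(W[...,0]>.35)&(W[...,0]<.75)&(W[...,1]>.1)&(W[...,1]<.36)
q=W[b];print('bar scene',len(q),np.median(q,0))
c=save('top','t2.png')
E
```

```text
t 24.6 pos [0.5081 0.0464 0.1895] yaw 73.53143160693737 z [ 0.0057 -0.0007 -1.    ] F [ 0.6827  0.2318 -0.7887] open 67.99838724795993 q [ -7.3479  23.9712 100.6735   0.0024  55.0241   9.1194]
[ 283  197   75   73 4210] [319.7551 233.0653] [0.5071 0.0473 0.0689] tilt [-0.0014 -0.0048]
bar scene 706 [0.5817 0.2117 0.2945]
```

View pics/w14.png

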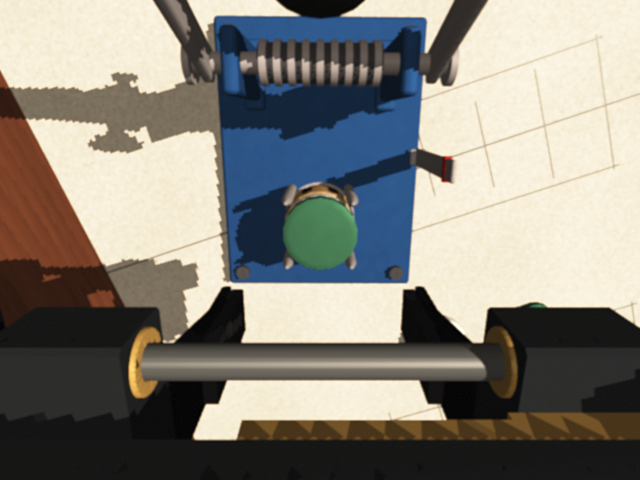

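View pics/s2.png

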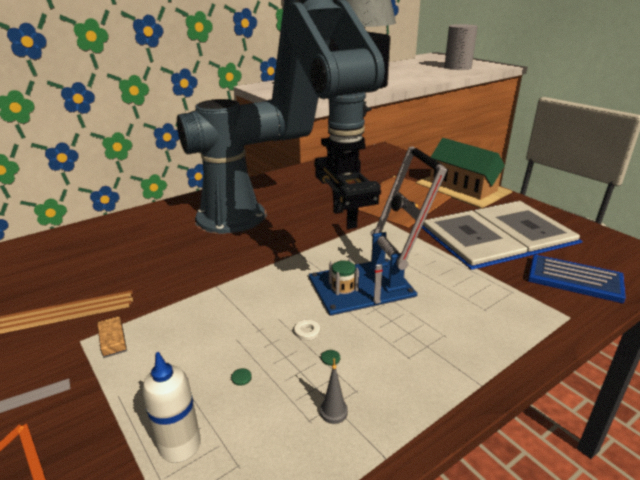

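All three parts are stacked: the disc top reads 69 mm, flat, at pixel (320,233), and the bystanders have not moved. For the lever I raise the hand, turn it a quarter turn so the jaws close along press x, and go above the bar.

move_arm(
  moves=[
    {"hand":60,"x":0,"y":0,"z":-0.5,"wx":0,"wy":0,"wz":-8.2},
    {"hand":60,"x":0,"y":0,"z":-1,"wx":0,"wy":0,"wz":-8.2},
    {"hand":60,"x":0,"y":0,"z":-1,"wx":0,"wy":0,"wz":-8.2},
    {"hand":60,"x":0,"y":0,"z":-1,"wx":0,"wy":0,"wz":-8.2},
    {"hand":60,"x":0,"y":0,"z":-1,"wx":0,"wy":0,"wz":-8.2},
    {"hand":60,"x":0,"y":0,"z":-1,"wx":0,"wy":0,"wz":-8.2},
    {"hand":60,"x":0,"y":0,"z":-1,"wx":0,"wy":0,"wz":-8.2},
    {"hand":60,"x":0,"y":0,"z":-0.6,"wx":0,"wy":0,"wz":-8.2},
    {"hand":60,"x":0,"y":0,"z":-0.2,"wx":0,"wy":0,"wz":-8.2},
    {"hand":60,"x":0,"y":0,"z":0,"wx":0,"wy":0,"wz":-8.2},
    {"hand":60,"x":0,"y":0,"z":0,"wx":0,"wy":0,"wz":-8.1},
    {"hand":60,"x":0,"y":0,"z":0,"wx":0,"wy":0,"wz":0},
  ],
)

```text
time_s: 25.95
position: [0.5061, 0.0465, 0.3679]
tcp_rot: [[-0.959, 0.282, -0.003], [0.282, 0.959, 0.0], [0.003, -0.0, -1.0]]
force: [0.2, 0.3, 0.5]
opening: 0.69
```

```bash
python3 - <<'E'
from m import *
s=st()
print(to([.5599,.2242,.36]))
E
```

```text
t 25.95 pos [0.5061 0.0465 0.3679] yaw 163.60357290823455 z [-0.0029  0.0004 -1.    ] F [0.233  0.327  0.4582] open 60.025749259441376 q [ -7.3633  12.5902  86.5159  -0.0003  81.0627 -80.9669]
[-0.0587  7.4257  0.3142]
```

move_arm(
  moves=[
    {"hand":60,"x":0,"y":0.5,"z":0,"wx":0,"wy":0,"wz":0},
    {"hand":60,"x":0,"y":1,"z":0,"wx":0,"wy":0,"wz":0},
    {"hand":60,"x":0,"y":1,"z":0,"wx":0,"wy":0,"wz":0},
    {"hand":60,"x":0,"y":1,"z":0,"wx":0,"wy":0,"wz":0},
    {"hand":60,"x":0,"y":1,"z":0,"wx":0,"wy":0,"wz":0},
    {"hand":60,"x":0,"y":1,"z":0,"wx":0,"wy":0,"wz":0},
    {"hand":60,"x":0,"y":1,"z":0,"wx":0,"wy":0,"wz":0},
    {"hand":60,"x":0,"y":0.6,"z":0,"wx":0,"wy":0,"wz":0},
    {"hand":60,"x":0,"y":0.3,"z":0,"wx":0,"wy":0,"wz":0},
    {"hand":60,"x":0,"y":0,"z":0,"wx":0,"wy":0,"wz":0},
    {"hand":60,"x":0,"y":0,"z":0,"wx":0,"wy":0,"wz":0},
  ],
)

```text
time_s: 27.05
position: [0.5586, 0.2235, 0.3691]
tcp_rot: [[-0.959, 0.283, -0.001], [0.283, 0.959, -0.001], [0.0, -0.001, -1.0]]
force: [0.2, 1.1, 0.6]
opening: 0.685
```

```bash
python3 - <<'E'
from m import *
s=st(); c=save('wrist','w15.png')
c=dict(np.load('pics/w15.png.npz'));W=cloud(c)
b=(W[...,2]>.29)&(W[...,2]<.33)
for i,q,ce,m in blobs(b,100):
    k=W[m];v=np.linalg.svd(k-k.mean(0),full_matrices=False)[2][0];print(q,ce,np.median(k,0),np.percentile(k,[2,98],axis=0).ravel(),v,np.degrees(np.arctan2(v[1],v[0])))
E
```

```text
t 27.05 pos [0.5586 0.2235 0.3691] yaw 163.58097472868502 z [-0.0007 -0.0008 -1.    ] F [0.1833 1.0549 0.6112] open 59.600599056063096 q [ 11.1896  21.0812  73.9893  -0.035   84.9749 -62.3883]
[ 301  139   41  204 6080] [324.0939 238.2919] [0.5448 0.2285 0.3078] [0.4945 0.2064 0.2998 0.6056 0.2471 0.3103] [ 0.9595 -0.2809  0.0233] -16.31616725258598
```

View pics/w15.png

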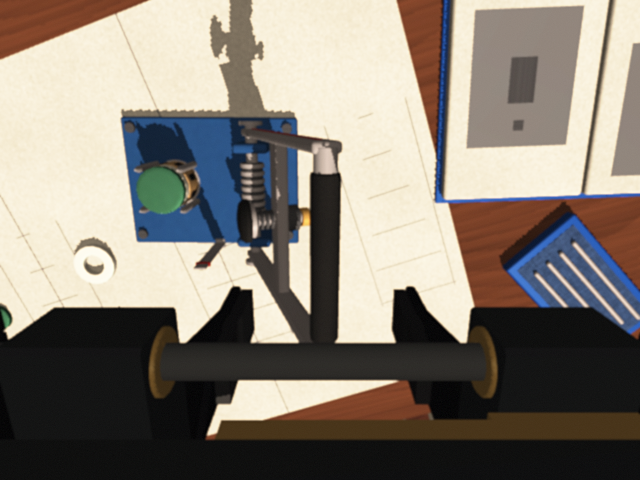

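The bar runs vertically at u≈324, midway between the fingers, with its top at 0.310. I go down and grip it.

move_arm(
  moves=[
    {"hand":60,"x":0,"y":0.03,"z":0.5,"wx":0,"wy":0,"wz":0},
    {"hand":60,"x":0,"y":0,"z":1,"wx":0,"wy":0,"wz":0},
    {"hand":60,"x":0,"y":0,"z":1,"wx":0,"wy":0,"wz":0},
    {"hand":60,"x":0,"y":0,"z":0.6,"wx":0,"wy":0,"wz":0},
    {"hand":60,"x":0,"y":0,"z":0.34,"wx":0,"wy":0,"wz":0},
    {"hand":60,"x":0,"y":0,"z":0,"wx":0,"wy":0,"wz":0},
    {"hand":5,"x":0,"y":0,"z":0,"wx":0,"wy":0,"wz":0},
    {"hand":5,"x":0,"y":0,"z":0,"wx":0,"wy":0,"wz":0},
    {"hand":5,"x":0,"y":0,"z":0,"wx":0,"wy":0,"wz":0},
    {"hand":5,"x":0,"y":0,"z":0,"wx":0,"wy":0,"wz":0},
    {"hand":5,"x":0,"y":0,"z":0,"wx":0,"wy":0,"wz":0},
    {"hand":5,"x":0,"y":0,"z":0,"wx":0,"wy":0,"wz":0},
    {"hand":5,"x":0,"y":0,"z":0,"wx":0,"wy":0,"wz":0},
  ],
)

```text
time_s: 28.4
position: [0.559, 0.2244, 0.2835]
tcp_rot: [[-0.959, 0.282, -0.0], [0.282, 0.959, -0.001], [-0.0, -0.001, -1.0]]
force: [-1.2, -0.4, 1.1]
opening: 0.197
```

```bash
cat > arc.py <<'E'
from m import *
from scipy.spatial.transform import Rotation as Ro
O=np.array([.507,.0467,0]);a=np.radians(73.4);px=np.array([np.cos(a),np.sin(a),0]);Z=np.array([0,0,1.])
hinge=O+.110*px+.095*Z
def bar(th): # lever angle rad
    f=np.radians(-20)+th  # from vertical toward -px
    return hinge+.22*(-np.sin(f)*px+np.cos(f)*Z)
def rows(th0,th1,n,tilt):  # commanded pose start = current measured
    s=bot.read_state();R=np.array(s['tcp_rot']);p=np.array(s['position']);g=p-.0187*R[:,2];off=g-bar(th0)
    R=R.copy();out=[]
    for i in range(1,n+1):
        t=th0+(th1-th0)*i/n; R2=R@Ro.from_rotvec([np.radians(tilt/n),0,0]).as_matrix()
        p2=bar(t)+off+.0187*R2[:,2]; out.append(R.T@(p2-p)/.025); p,R=p2,R2
    return np.array(out)
def ang(g):
    d=g-hinge; return np.degrees(np.arctan2(-d@px,d[2]))+20, np.hypot(d@px,d[2])
E
python3 - <<'E'
from arc import *
s=st(); g=s['position']-.0187*s['tcp_rot'][:,2]; print('grasp',g,'bar0',bar(0),'ang',ang(g),'q')
print(rows(0,np.radians(40),16,-4).round(2))
E
```

```text
t 28.4 pos [0.559  0.2244 0.2835] yaw 163.62341378100436 z [-0.0001 -0.0007 -1.    ] F [-1.2061 -0.4085  1.0856] open 17.15306521665356 q [ 11.2751  24.9086  81.2475  -0.0417  73.8592 -62.3368]
grasp [0.559  0.2244 0.3022] bar0 [0.5599 0.2242 0.3017] ang (np.float64(0.058877100196717436), np.float64(0.2203681345315293)) q
[[ 0.   -0.36 -0.12]
 [ 0.   -0.36 -0.11]
 [ 0.   -0.37 -0.09]
 [ 0.   -0.37 -0.08]
 [ 0.   -0.38 -0.06]
 [ 0.   -0.38 -0.05]
 [ 0.   -0.38 -0.03]
 [ 0.   -0.38 -0.02]
 [ 0.   -0.38 -0.  ]
 [ 0.   -0.38  0.01]
 [ 0.   -0.38  0.03]
 [ 0.   -0.38  0.04]
 [ 0.   -0.38  0.06]
 [ 0.   -0.37  0.07]
 [ 0.   -0.37  0.09]
 [ 0.   -0.37  0.1 ]]
```

The bar is gripped (17 mm), and the grasp point agrees with the hinge geometry to within 1 mm. First 40 degrees of the swing.

move_arm(
  moves=[
    {"hand":5,"x":0,"y":-0.36,"z":-0.12,"wx":-0.25,"wy":0,"wz":0},
    {"hand":5,"x":0,"y":-0.36,"z":-0.11,"wx":-0.25,"wy":0,"wz":0},
    {"hand":5,"x":0,"y":-0.37,"z":-0.09,"wx":-0.25,"wy":0,"wz":0},
    {"hand":5,"x":0,"y":-0.37,"z":-0.08,"wx":-0.25,"wy":0,"wz":0},
    {"hand":5,"x":0,"y":-0.38,"z":-0.06,"wx":-0.25,"wy":0,"wz":0},
    {"hand":5,"x":0,"y":-0.38,"z":-0.05,"wx":-0.25,"wy":0,"wz":0},
    {"hand":5,"x":0,"y":-0.38,"z":-0.03,"wx":-0.25,"wy":0,"wz":0},
    {"hand":5,"x":0,"y":-0.38,"z":-0.02,"wx":-0.25,"wy":0,"wz":0},
    {"hand":5,"x":0,"y":-0.38,"z":0,"wx":-0.25,"wy":0,"wz":0},
    {"hand":5,"x":0,"y":-0.38,"z":0.01,"wx":-0.25,"wy":0,"wz":0},
    {"hand":5,"x":0,"y":-0.38,"z":0.03,"wx":-0.25,"wy":0,"wz":0},
    {"hand":5,"x":0,"y":-0.38,"z":0.04,"wx":-0.25,"wy":0,"wz":0},
    {"hand":5,"x":0,"y":-0.38,"z":0.06,"wx":-0.25,"wy":0,"wz":0},
    {"hand":5,"x":0,"y":-0.37,"z":0.07,"wx":-0.25,"wy":0,"wz":0},
    {"hand":5,"x":0,"y":-0.37,"z":0.09,"wx":-0.25,"wy":0,"wz":0},
    {"hand":5,"x":0,"y":-0.37,"z":0.1,"wx":-0.25,"wy":0,"wz":0},
  ],
)

```text
time_s: 30.0
position: [0.5159, 0.0821, 0.2832]
tcp_rot: [[-0.959, 0.282, 0.019], [0.283, 0.957, 0.07], [0.001, 0.073, -0.997]]
force: [-1.4, 5.2, 3.4]
opening: 0.196
```

```bash
python3 - <<'E'
from arc import *
s=st(); g=s['position']-.0187*s['tcp_rot'][:,2]; A=ang(g);print('ang',A)
print(rows(np.radians(A[0]),np.radians(82),18,-8).round(2)[:,1:].tolist())
c=save('scene','s3.png')
E
```

```text
t 30.0 pos [0.5159 0.0821 0.2832] yaw 163.58959456718344 z [ 0.0193  0.0703 -0.9973] F [-1.392   5.2339  3.4352] open 17.058710449024137 q [ -5.6999  17.5039  93.5391   4.435   68.3121 -80.9032]
ang (np.float64(39.9010108794859), np.float64(0.21997226267283448))
[[-0.34, 0.1], [-0.33, 0.12], [-0.33, 0.13], [-0.33, 0.14], [-0.32, 0.15], [-0.32, 0.16], [-0.31, 0.17], [-0.3, 0.18], [-0.3, 0.19], [-0.29, 0.2], [-0.29, 0.21], [-0.28, 0.22], [-0.27, 0.23], [-0.26, 0.24], [-0.26, 0.25], [-0.25, 0.26], [-0.24, 0.26], [-0.23, 0.27]]
```

View pics/s3.png

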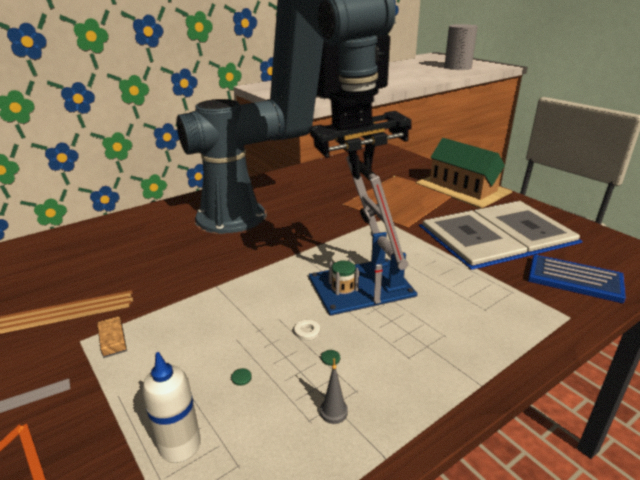

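The lever is following at 39.9°, leaning over toward the stack at (365,185), with the bar still in the grip. I continue to about 82°.

move_arm(
  moves=[
    {"hand":5,"x":0,"y":-0.34,"z":0.1,"wx":-0.45,"wy":0,"wz":0},
    {"hand":5,"x":0,"y":-0.33,"z":0.12,"wx":-0.45,"wy":0,"wz":0},
    {"hand":5,"x":0,"y":-0.33,"z":0.13,"wx":-0.45,"wy":0,"wz":0},
    {"hand":5,"x":0,"y":-0.33,"z":0.14,"wx":-0.45,"wy":0,"wz":0},
    {"hand":5,"x":0,"y":-0.32,"z":0.15,"wx":-0.45,"wy":0,"wz":0},
    {"hand":5,"x":0,"y":-0.32,"z":0.16,"wx":-0.45,"wy":0,"wz":0},
    {"hand":5,"x":0,"y":-0.31,"z":0.17,"wx":-0.45,"wy":0,"wz":0},
    {"hand":5,"x":0,"y":-0.3,"z":0.18,"wx":-0.45,"wy":0,"wz":0},
    {"hand":5,"x":0,"y":-0.3,"z":0.19,"wx":-0.45,"wy":0,"wz":0},
    {"hand":5,"x":0,"y":-0.29,"z":0.2,"wx":-0.45,"wy":0,"wz":0},
    {"hand":5,"x":0,"y":-0.29,"z":0.21,"wx":-0.45,"wy":0,"wz":0},
    {"hand":5,"x":0,"y":-0.28,"z":0.22,"wx":-0.45,"wy":0,"wz":0},
    {"hand":5,"x":0,"y":-0.27,"z":0.23,"wx":-0.45,"wy":0,"wz":0},
    {"hand":5,"x":0,"y":-0.26,"z":0.24,"wx":-0.45,"wy":0,"wz":0},
    {"hand":5,"x":0,"y":-0.26,"z":0.25,"wx":-0.45,"wy":0,"wz":0},
    {"hand":5,"x":0,"y":-0.25,"z":0.26,"wx":-0.45,"wy":0,"wz":0},
    {"hand":5,"x":0,"y":-0.24,"z":0.26,"wx":-0.45,"wy":0,"wz":0},
    {"hand":5,"x":0,"y":-0.23,"z":0.27,"wx":-0.45,"wy":0,"wz":0},
  ],
)

```text
time_s: 31.85
position: [0.482, -0.0298, 0.1788]
tcp_rot: [[-0.96, 0.276, 0.056], [0.282, 0.937, 0.205], [0.004, 0.212, -0.977]]
force: [-2.3, 5.8, 2.0]
opening: 0.195
```

```bash
python3 - <<'E'
from arc import *
s=st(); g=s['position']-.0187*s['tcp_rot'][:,2]; A=ang(g);print('ang',A)
print(rows(np.radians(A[0]),np.radians(104),12,-6).round(2)[:,1:].tolist())
c=save('scene','s4.png')
E
```

```text
t 31.85 pos [ 0.482  -0.0298  0.1788] yaw 163.64459189911796 z [ 0.0555  0.2047 -0.9773] F [-2.2622  5.8075  2.034 ] open 16.97183149350849 q [ -24.7722   23.1864  106.3559   15.0773   53.4938 -107.7136]
ang (np.float64(82.29755056719813), np.float64(0.21963159225580078))
[[-0.17, 0.22], [-0.16, 0.22], [-0.16, 0.22], [-0.15, 0.23], [-0.15, 0.23], [-0.14, 0.23], [-0.14, 0.24], [-0.13, 0.24], [-0.13, 0.24], [-0.12, 0.25], [-0.12, 0.25], [-0.11, 0.25]]
```

View pics/s4.png

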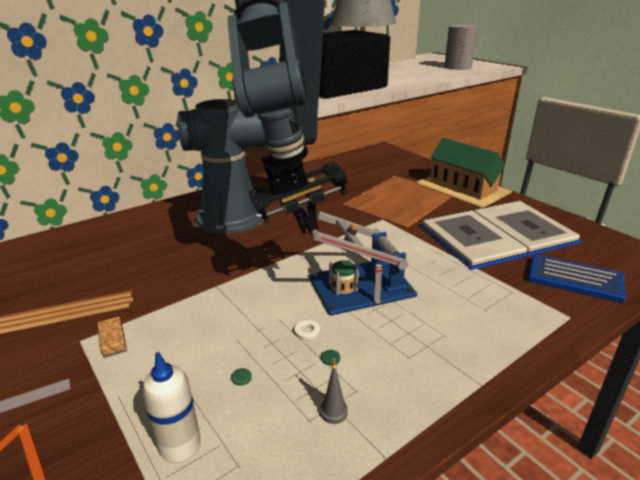

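The lever is at 82°, its arms sloping down over the stack at (340,240). I continue to 104°.

move_arm(
  moves=[
    {"hand":5,"x":0,"y":-0.17,"z":0.22,"wx":-0.5,"wy":0,"wz":0},
    {"hand":5,"x":0,"y":-0.16,"z":0.22,"wx":-0.5,"wy":0,"wz":0},
    {"hand":5,"x":0,"y":-0.16,"z":0.22,"wx":-0.5,"wy":0,"wz":0},
    {"hand":5,"x":0,"y":-0.15,"z":0.23,"wx":-0.5,"wy":0,"wz":0},
    {"hand":5,"x":0,"y":-0.15,"z":0.23,"wx":-0.5,"wy":0,"wz":0},
    {"hand":5,"x":0,"y":-0.14,"z":0.23,"wx":-0.5,"wy":0,"wz":0},
    {"hand":5,"x":0,"y":-0.14,"z":0.24,"wx":-0.5,"wy":0,"wz":0},
    {"hand":5,"x":0,"y":-0.13,"z":0.24,"wx":-0.5,"wy":0,"wz":0},
    {"hand":5,"x":0,"y":-0.13,"z":0.24,"wx":-0.5,"wy":0,"wz":0},
    {"hand":5,"x":0,"y":-0.12,"z":0.25,"wx":-0.5,"wy":0,"wz":0},
    {"hand":5,"x":0,"y":-0.12,"z":0.25,"wx":-0.5,"wy":0,"wz":0},
    {"hand":5,"x":0,"y":-0.11,"z":0.25,"wx":-0.5,"wy":0,"wz":0},
    {"hand":5,"x":0,"y":0,"z":0,"wx":0,"wy":0,"wz":0},
  ],
)

```text
time_s: 33.2
position: [0.4757, -0.0506, 0.1001]
tcp_rot: [[-0.96, 0.269, 0.083], [0.281, 0.911, 0.303], [0.006, 0.314, -0.949]]
force: [-0.6, 7.0, 3.5]
opening: 0.191
```

```bash
python3 - <<'E'
from arc import *
s=st(); g=s['position']-.0187*s['tcp_rot'][:,2]; A=ang(g);print('g',g,'ang',A)
print(rows(np.radians(A[0]),np.radians(110),8,0).round(3)[:,1:].tolist())
c=save('scene','s5.png');a=c['image'][190:330,280:460,::-1];cv2.imwrite('pics/z5.png',cv2.resize(a,None,fx=4,fy=4,interpolation=2))
E
```

```text
t 33.2 pos [ 0.4757 -0.0506  0.1001] yaw 163.66525596907098 z [ 0.0831  0.3031 -0.9493] F [-0.621   6.9973  3.5272] open 16.645734218906323 q [ -31.2263   32.2746  110.6196   25.2381   45.156  -124.0276]
g [ 0.4741 -0.0563  0.1179] ang (np.float64(104.00455992398955), np.float64(0.21925549594832752))
[[-0.047, 0.105], [-0.045, 0.106], [-0.044, 0.106], [-0.043, 0.107], [-0.041, 0.107], [-0.04, 0.108], [-0.038, 0.109], [-0.037, 0.109]]
```

View pics/z5.png

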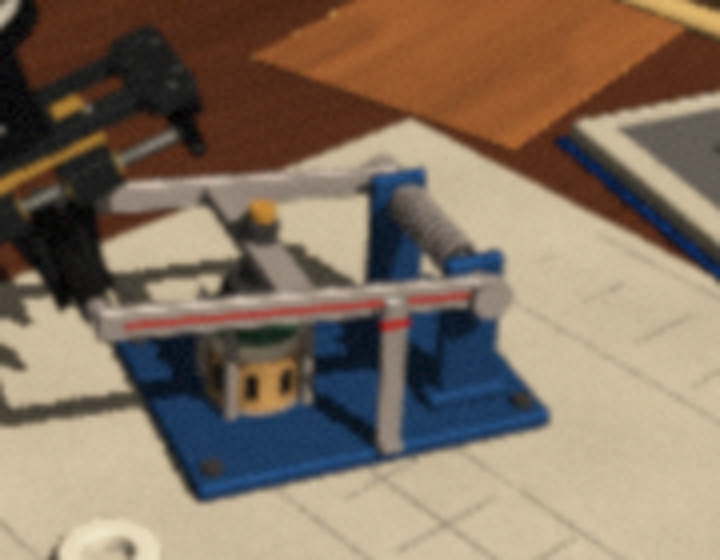

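The foot is just above the disc. The red stripe on the arm is still above the red mark on the post at (395,323) in the crop. I go the last 6°.

move_arm(
  moves=[
    {"hand":5,"x":0,"y":-0.05,"z":0.105,"wx":0,"wy":0,"wz":0},
    {"hand":5,"x":0,"y":-0.05,"z":0.105,"wx":0,"wy":0,"wz":0},
    {"hand":5,"x":0,"y":-0.045,"z":0.105,"wx":0,"wy":0,"wz":0},
    {"hand":5,"x":0,"y":-0.045,"z":0.105,"wx":0,"wy":0,"wz":0},
    {"hand":5,"x":0,"y":-0.04,"z":0.105,"wx":0,"wy":0,"wz":0},
    {"hand":5,"x":0,"y":-0.04,"z":0.11,"wx":0,"wy":0,"wz":0},
    {"hand":5,"x":0,"y":-0.04,"z":0.11,"wx":0,"wy":0,"wz":0},
    {"hand":5,"x":0,"y":-0.04,"z":0.11,"wx":0,"wy":0,"wz":0},
    {"hand":5,"x":0,"y":0,"z":0,"wx":0,"wy":0,"wz":0},
    {"hand":5,"x":0,"y":0,"z":0,"wx":0,"wy":0,"wz":0},
  ],
)

```text
time_s: 34.25
position: [0.4754, -0.0516, 0.0785]
tcp_rot: [[-0.96, 0.268, 0.084], [0.28, 0.911, 0.304], [0.005, 0.315, -0.949]]
force: [-1.4, 6.3, 11.0]
opening: 0.19
```

```bash
python3 - <<'E'
from arc import *
s=st(); g=s['position']-.0187*s['tcp_rot'][:,2]; A=ang(g);print('g',g,'ang',A)
c=save('scene','s6.png');a=c['image'][190:330,280:460,::-1];cv2.imwrite('pics/z6.png',cv2.resize(a,None,fx=4,fy=4,interpolation=2))
c=save('wrist','w16.png'); c=save('top','t3.png')
for n in ['s6','t3','w16']:
    c=dict(np.load(f'pics/{n}.png.npz'));W=cloud(c);D=(W-O);X=D@px;Y=D@np.cross(Z,px)
    for lo,hi in((50,72),(-72,-50)):
        m=(X>-.10)&(X<.11)&(Y*1000>lo)&(Y*1000<hi)&(W[...,2]>.07)&(W[...,2]<.13)&~((X>.085)&(X<.135)&(np.abs(Y)<.057))
        k=W[m]
        if len(k)<40: continue
        xs=X[m];f=np.polyfit(xs,k[:,2],1);r=k[:,2]-np.polyval(f,xs);ok=abs(r)<.006;f=np.polyfit(xs[ok],k[ok,2],1)
        print(n,lo,len(k),'slope deg',np.degrees(np.arctan(f[0])),'z at x=.11',np.polyval(f,.11),'z at -.1',np.polyval(f,-.1))
E
```

```text
t 34.25 pos [ 0.4754 -0.0516  0.0785] yaw 163.72155086437138 z [ 0.0838  0.3036 -0.9491] F [-1.4195  6.2718 10.9972] open 16.560589948437567 q [ -31.3876   34.7791  111.3232   26.7348   42.3097 -126.3029]
g [ 0.4738 -0.0573  0.0962] ang (np.float64(109.67845413004936), np.float64(0.21917334493713087))
s6 50 451 slope deg -0.04845737460417493 z at x=.11 0.09927329892456442 z at -.1 0.09945090452099035
s6 -72 695 slope deg -0.627822131681511 z at x=.11 0.09868075277086605 z at -.1 0.10098193316722154
t3 50 338 slope deg -1.3957264917590837 z at x=.11 0.1023037501000168 z at -.1 0.1074203670002295
t3 -72 316 slope deg -1.7603081041953854 z at x=.11 0.10178152728982132 z at -.1 0.10823542423359449
w16 50 7702 slope deg -2.312932335494192 z at x=.11 0.0990668059805622 z at -.1 0.1075487536429893
w16 -72 3019 slope deg -7.188385920925213 z at x=.11 0.09032436010123802 z at -.1 0.11681028351401723
```

View pics/z6.png

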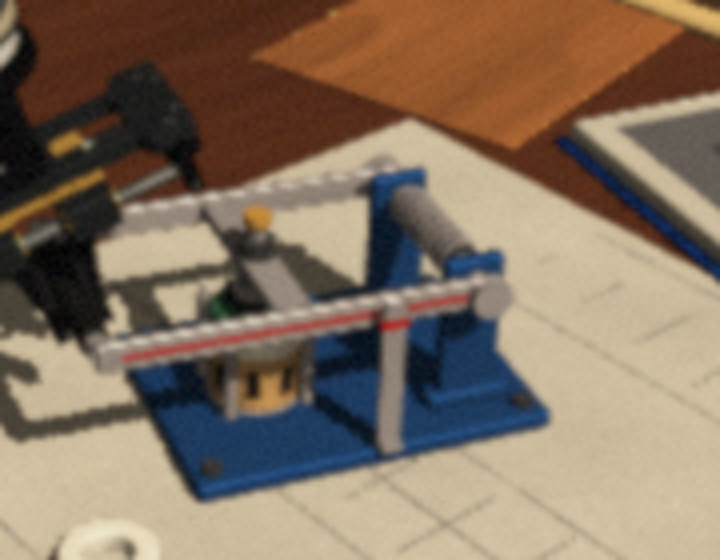

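View pics/w16.png

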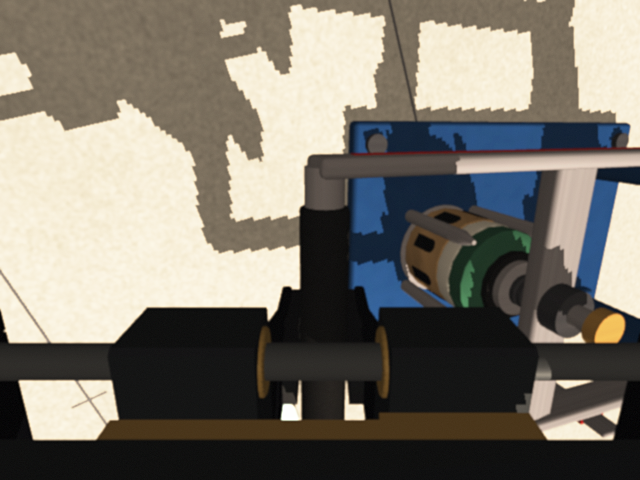

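The foot now presses on the green disc (yellow knob over it at (605,327)), and the wrist sees 11 N up, as expected at the mark. I check that the arms are level using the red stripe and the mark.

```bash
cat > lev.py <<'E'
from arc import *
py=np.cross(Z,px)
def plane(c,u,v,yp):
    T=pose(c);d=T[:3,:3]@np.array([(u-c['cx'])/c['fx'],(v-c['cy'])/c['fy'],1]);o=T[:3,3]-O
    q=o+d*(yp-o@py)/(d@py);return q@px,q[2]
def check(fn):
    c=dict(np.load(f'pics/{fn}.npz'));hsv=cv2.cvtColor(c['image'],cv2.COLOR_RGB2HSV);H,S,V=[hsv[...,i].astype(int) for i in range(3)]
    red=((H<8)|(H>172))&(S>80)&(V>60);m=np.zeros_like(red);m[200:300,300:410]=1;W=cloud(c)
    red&=m&(W[...,2]>.06)
    Y=(W-O)@py
    us=[];pts=[];mk=[]
    for u in range(300,410):
        v=np.where(red[:,u])[0]
        if not len(v): continue
        y=np.nanmedian(Y[v,u]); (mk if y<-.0735 else pts).append((u,v.mean(),y,len(v)))
    pts=np.array(pts);mk=np.array(mk)
    print('stripe',len(pts),'Ymed',np.median(pts[:,2]),'mark',mk.round(3).tolist())
    for yp in (-.064,-.067):
        P=np.array([plane(c,u,v,yp) for u,v,_,_ in pts]);f=cv2.fitLine(P.astype(np.float32),cv2.DIST_HUBER,0,1e-5,1e-5).ravel()
        sl=f[1]/f[0]; print('yp',yp,'slope deg(+: bar high => lever short)',-np.degrees(np.arctan(sl)),'z at hinge',f[3]+sl*(.11-f[2]),'z at x=.05',f[3]+sl*(.05-f[2]))
    if len(mk): print('mark z',[plane(c,u,v,-.0795) for u,v,_,_ in mk])
E
python3 - <<'E'
from lev import *
check('s6.png'); check('s5.png')
E
```

```text
stripe 81 Ymed -0.06869609031403913 mark [[376.0, 271.0, -0.079, 3.0], [377.0, 271.0, -0.08, 3.0], [378.0, 271.5, -0.08, 2.0], [379.0, 270.5, -0.08, 4.0], [380.0, 270.0, -0.08, 3.0], [381.0, 270.0, -0.079, 3.0], [382.0, 268.0, -0.074, 4.0]]
yp -0.064 slope deg(+: bar high => lever short) 1.5882668 z at hinge 0.09038235 z at x=.05 0.09204601
yp -0.067 slope deg(+: bar high => lever short) 1.5882651 z at hinge 0.09254662 z at x=.05 0.09421027
mark z [(np.float64(0.04255594902980138), np.float64(0.09445640638949226)), (np.float64(0.04491901521083322), np.float64(0.09392532213035132)), (np.float64(0.04735691669384049), np.float64(0.09208558932544231)), (np.float64(0.04958529698740295), np.float64(0.09416784946125378)), (np.float64(0.05188535188172286), np.float64(0.09494271505618013)), (np.float64(0.05426170852751196), np.float64(0.09441090328083201)), (np.float64(0.056334918011096684), np.float64(0.0991017564668435))]
stripe 81 Ymed -0.06875515855933455 mark [[375.0, 268.0, -0.074, 4.0], [376.0, 271.0, -0.079, 3.0], [377.0, 270.5, -0.079, 4.0], [378.0, 270.0, -0.081, 3.0], [379.0, 270.5, -0.079, 4.0], [380.0, 270.0, -0.08, 3.0], [381.0, 270.0, -0.079, 3.0]]
yp -0.064 slope deg(+: bar high => lever short) 6.9020348 z at hinge 0.090843014 z at x=.05 0.098105974
yp -0.067 slope deg(+: bar high => lever short) 6.9020333 z at hinge 0.09284695 z at x=.05 0.10010991
mark z [(np.float64(0.03980384484524917), np.float64(0.10276997780822439)), (np.float64(0.04255594902980138), np.float64(0.09445640638949226)), (np.float64(0.04485003133232173), np.float64(0.09522981805882169)), (np.float64(0.04714507783473429), np.float64(0.09600355479209843)), (np.float64(0.04958529698740295), np.float64(0.09416784946125378)), (np.float64(0.05188535188172286), np.float64(0.09494271505618013)), (np.float64(0.05426170852751196), np.float64(0.09441090328083201))]
```

```bash
python3 - <<'E'
from lev import *
# scene: plate near edge (y=-.08,z=.012) as level reference
c=dict(np.load('pics/s6.png.npz'));hsv=cv2.cvtColor(c['image'],cv2.COLOR_RGB2HSV);H,S,V=[hsv[...,i].astype(int) for i in range(3)]
blue=(H>98)&(H<125)&(S>110)
E=[]
for u in range(336,412,2):
    v=np.where(blue[280:325,u])[0]
    if len(v): E.append((u,280+v.max()+1))
P=np.array([plane(c,u,v,-.08) for u,v in E]);f=cv2.fitLine(P.astype(np.float32),cv2.DIST_HUBER,0,1e-5,1e-5).ravel()
print('plate bottom edge slope',-np.degrees(np.arctan(f[1]/f[0])),'z',f[3],P[[0,-1]])
# far pts: depth-based plane check, scene and top
for n in ['s6','t3']:
    c=dict(np.load(f'pics/{n}.png.npz'));W=cloud(c);D=W-O;X=D@px;Y=D@py
    hsv=cv2.cvtColor(c['image'],cv2.COLOR_RGB2HSV);b=(hsv[...,0]>98)&(hsv[...,0]<125)&(hsv[...,1]>110)
    m=(abs(W[...,2]-.012)<.006)&(X>-.06)&(X<.15)&(abs(Y)<.08)&b
    f=np.polyfit(X[m],W[m][:,2],1);print(n,'plate slope',-np.degrees(np.arctan(f[0])),'z',f[1],m.sum())
    m=(abs(W[...,2])<.006)&(X>-.25)&(X<-.08)&(abs(Y)<.2)
    f=np.polyfit(X[m],W[m][:,2],1);print(n,'table slope',-np.degrees(np.arctan(f[0])),'z',f[1])
    for sg in (1,-1):
      for x0,x1 in ((-.10,.085),(-.09,.03)):
        m=(X>x0)&(X<x1)&(Y*sg>.054)&(Y*sg<.071)&(W[...,2]>.09)&(W[...,2]<.12)
        k=W[m][:,2];xs=X[m]
        if len(k)<30: continue
        # top surface: highest points per x-bin
        bins=np.linspace(x0,x1,9);bx=[];bz=[]
        for a,b2 in zip(bins[:-1],bins[1:]):
            q=(xs>=a)&(xs<b2)
            if q.sum()>=4: bx.append((a+b2)/2);bz.append(np.median(k[q]))
        print(n,sg,np.round(bx,3),np.round(bz,4),-np.degrees(np.arctan(np.polyfit(bx,bz,1)[0])))
for fn in ['scene0.png','s2.png']:
    c=dict(np.load(f'pics/{fn}.npz'));hsv=cv2.cvtColor(c['image'],cv2.COLOR_RGB2HSV);H,S,V=[hsv[...,i].astype(int) for i in range(3)]
    red=((H<8)|(H>172))&(S>70)&(V>60);red[:150]=0;red[262:]=0;red[:,:395]=0;red[:,445:]=0
    k=np.argwhere(red)[:,::-1];P=np.array([plane(c,u,v,-.067) for u,v in k]);P=P[(P[:,1]>.1)&(P[:,1]<.31)]
    f=cv2.fitLine(P.astype(np.float32),cv2.DIST_HUBER,0,1e-5,1e-5).ravel();print(fn,len(P),'lean deg',np.degrees(np.arctan2(f[0],f[1])),f)
E
```

```text
plate bottom edge slope 0.12664425 z 0.0034283802 [[-0.0483  0.0047]
 [ 0.1318  0.0032]]
s6 plate slope -0.12128847021829531 z 0.010785791474933299 1603
s6 table slope -0.12247731416314919 z -0.0004558190606831121
s6 1 [-0.088 -0.065 -0.042 -0.019  0.004  0.027  0.05   0.073] [0.0965 0.0947 0.1004 0.1001 0.103  0.1    0.0997 0.0983] -1.1425730173024329
s6 1 [-0.068 -0.052 -0.038 -0.022 -0.008  0.008  0.022] [0.0932 0.1001 0.101  0.0993 0.1018 0.1033 0.0998] -3.686676748059347
s6 -1 [-0.088 -0.065 -0.042 -0.019  0.004  0.027  0.05   0.073] [0.1019 0.101  0.0996 0.1011 0.1008 0.1005 0.1028 0.0992] 0.23270844509738392
s6 -1 [-0.082 -0.068 -0.052 -0.038 -0.022 -0.008  0.008  0.022] [0.101  0.1004 0.1011 0.0999 0.0994 0.1011 0.1009 0.1001] 0.19197020853249466
t3 plate slope 0.06731309242895515 z 0.01175809356120687 2139
t3 table slope 0.07658824311226303 z -9.742902275077387e-05
t3 1 [-0.088 -0.065 -0.042 -0.019  0.004  0.027  0.05   0.073] [0.1077 0.1064 0.1062 0.1045 0.1039 0.1053 0.1051 0.1029] 1.266249312826289
t3 1 [-0.082 -0.068 -0.052 -0.038 -0.022 -0.008  0.008  0.022] [0.1079 0.1073 0.1061 0.1061 0.1051 0.1042 0.1036 0.105 ] 2.098632074783459
t3 -1 [-0.088 -0.065 -0.042 -0.019  0.004  0.027  0.05   0.073] [0.1079 0.1078 0.1065 0.1063 0.105  0.1047 0.1042 0.1032] 1.705049516034594
t3 -1 [-0.082 -0.068 -0.052 -0.038 -0.022 -0.008  0.008  0.022] [0.1078 0.1082 0.1077 0.1059 0.1069 0.1052 0.1038 0.1051] 2.142507685646713
scene0.png 257 lean deg 19.408554 [0.3323 0.9432 0.1434 0.1848]
s2.png 266 lean deg 20.352907 [0.3478 0.9376 0.1521 0.208 ]
```

Two cameras agree that the arms are still about 1.4° short of level, so the bar crept a few mm in the pads. I lower by about 5 mm and let it settle.

move_arm(
  moves=[
    {"hand":5,"x":0,"y":-0.02,"z":0.06,"wx":0,"wy":0,"wz":0},
    {"hand":5,"x":0,"y":-0.02,"z":0.06,"wx":0,"wy":0,"wz":0},
    {"hand":5,"x":0,"y":-0.02,"z":0.06,"wx":0,"wy":0,"wz":0},
    {"hand":5,"x":0,"y":0,"z":0,"wx":0,"wy":0,"wz":0},
    {"hand":5,"x":0,"y":0,"z":0,"wx":0,"wy":0,"wz":0},
    {"hand":5,"x":0,"y":0,"z":0,"wx":0,"wy":0,"wz":0},
  ],
)

```text
time_s: 35.0
position: [0.4754, -0.0517, 0.0741]
tcp_rot: [[-0.96, 0.267, 0.084], [0.28, 0.911, 0.304], [0.005, 0.315, -0.949]]
force: [-0.7, 7.0, 13.2]
opening: 0.188
```

```bash
cat >> lev.py <<'E'
def topchk(n):
    c=dict(np.load(f'pics/{n}.npz'));W=cloud(c);D=W-O;X=D@px;Y=D@py
    for sg in (1,-1):
        m=(X>-.10)&(X<.085)&(Y*sg>.054)&(Y*sg<.071)&(W[...,2]>.088)&(W[...,2]<.12)
        xs=X[m];k=W[m][:,2];f=np.polyfit(xs,k,1);print(n,sg,m.sum(),'top slope',-np.degrees(np.arctan(f[0])),'z@.11',np.polyval(f,.11),'z@-.11',np.polyval(f,-.11))
E
python3 - <<'E'
from lev import *
s=st(); g=s['position']-.0187*s['tcp_rot'][:,2]; print('g',g,'ang',ang(g))
topchk('t3.png')
save('scene','s7.png');save('top','t4.png');check('s7.png');topchk('t4.png')
a=cv2.imread('pics/s7.png')[190:330,280:460];cv2.imwrite('pics/z7.png',cv2.resize(a,None,fx=4,fy=4,interpolation=2))
E
```

```text
t 35.0 pos [ 0.4754 -0.0517  0.0741] yaw 163.72670212997986 z [ 0.0841  0.3036 -0.9491] F [-0.7461  7.0139 13.155 ] open 16.343365355105647 q [ -31.3948   35.2956  111.4541   27.0775   41.7252 -126.7708]
g [ 0.4738 -0.0573  0.0918] ang (np.float64(110.83073717588047), np.float64(0.2192121090468634))
t3.png 1 280 top slope 1.2764928764541699 z@.11 0.10200963561685417 z@-.11 0.1069118275038016
t3.png -1 256 top slope 1.6888520439611776 z@.11 0.10170930396659357 z@-.11 0.10819590899881225
stripe 80 Ymed -0.06877275024365129 mark [[376.0, 270.5, -0.081, 4.0], [377.0, 271.0, -0.081, 3.0], [378.0, 270.5, -0.081, 4.0], [379.0, 270.5, -0.079, 4.0], [380.0, 270.0, -0.08, 3.0], [381.0, 270.0, -0.081, 3.0], [382.0, 268.0, -0.075, 4.0]]
yp -0.064 slope deg(+: bar high => lever short) 0.41736755 z at hinge 0.09062843 z at x=.05 0.0910655
yp -0.067 slope deg(+: bar high => lever short) 0.41736662 z at hinge 0.09282648 z at x=.05 0.09326355
mark z [(np.float64(0.04248858859301652), np.float64(0.09575941411884559)), (np.float64(0.04491901521083322), np.float64(0.09392532213035132)), (np.float64(0.04721559719444755), np.float64(0.09469929731425464)), (np.float64(0.04958529698740295), np.float64(0.09416784946125378)), (np.float64(0.05188535188172286), np.float64(0.09494271505618013)), (np.float64(0.05426170852751196), np.float64(0.09441090328083201)), (np.float64(0.056334918011096684), np.float64(0.0991017564668435))]
t4.png 1 277 top slope 0.3193205937098898 z@.11 0.10196608031715394 z@-.11 0.10319219607229939
t4.png -1 253 top slope 0.4503620337133496 z@.11 0.10217805511392689 z@-.11 0.10390735679779103
```

View pics/z7.png

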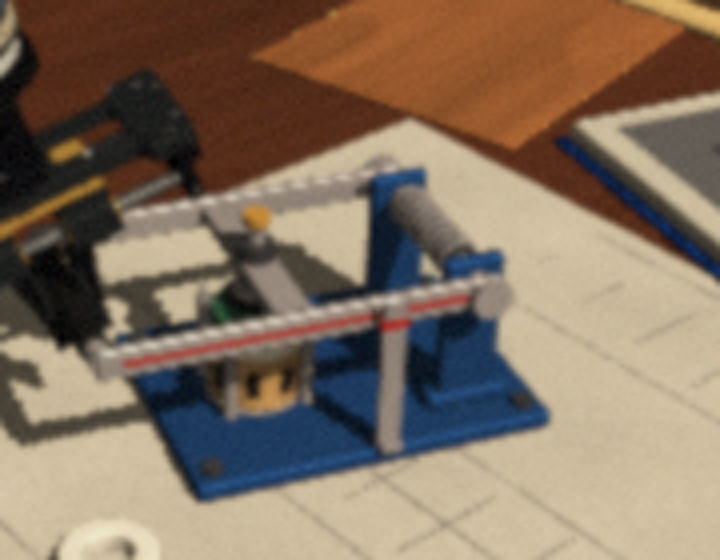

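The residual is down to about 0.35°. One last 1 mm trim, then a 1 s hold to test that it stays put.

move_arm(
  moves=[
    {"hand":5,"x":0,"y":-0.01,"z":0.04,"wx":0,"wy":0,"wz":0},
    {"hand":5,"x":0,"y":0,"z":0,"wx":0,"wy":0,"wz":0},
    {"hand":5,"x":0,"y":0,"z":0,"wx":0,"wy":0,"wz":0},
    {"hand":5,"x":0,"y":0,"z":0,"wx":0,"wy":0,"wz":0},
    {"hand":5,"x":0,"y":0,"z":0,"wx":0,"wy":0,"wz":0},
    {"hand":5,"x":0,"y":0,"z":0,"wx":0,"wy":0,"wz":0},
    {"hand":5,"x":0,"y":0,"z":0,"wx":0,"wy":0,"wz":0},
    {"hand":5,"x":0,"y":0,"z":0,"wx":0,"wy":0,"wz":0},
    {"hand":5,"x":0,"y":0,"z":0,"wx":0,"wy":0,"wz":0},
    {"hand":5,"x":0,"y":0,"z":0,"wx":0,"wy":0,"wz":0},
  ],
)

```text
time_s: 36.1
position: [0.4754, -0.0517, 0.0731]
tcp_rot: [[-0.96, 0.267, 0.084], [0.28, 0.911, 0.304], [0.004, 0.315, -0.949]]
force: [-2.4, 6.7, 13.3]
opening: 0.19
```

```bash
python3 - <<'E'
from lev import *
s=st()
save('scene','s8.png');save('top','t5.png');check('s8.png');topchk('t5.png')
E
```

```text
t 36.1 pos [ 0.4754 -0.0517  0.0731] yaw 163.73309232758015 z [ 0.0841  0.3035 -0.9491] F [-2.3898  6.7105 13.2946] open 16.504231039292296 q [ -31.3917   35.4072  111.4806   27.147    41.5957 -126.8697]
stripe 80 Ymed -0.06890017522293083 mark [[375.0, 269.5, -0.075, 4.0], [376.0, 270.5, -0.08, 4.0], [377.0, 271.5, -0.083, 2.0], [378.0, 270.5, -0.081, 4.0], [379.0, 270.5, -0.081, 4.0], [380.0, 270.0, -0.08, 3.0], [381.0, 270.0, -0.079, 3.0]]
yp -0.064 slope deg(+: bar high => lever short) 0.11707881 z at hinge 0.09069916 z at x=.05 0.09082176
yp -0.067 slope deg(+: bar high => lever short) 0.11708263 z at hinge 0.09290583 z at x=.05 0.09302843
mark z [(np.float64(0.04000003350451767), np.float64(0.09888597843464819)), (np.float64(0.04248858859301652), np.float64(0.09575941411884559)), (np.float64(0.04498809056481091), np.float64(0.09261909638651666)), (np.float64(0.04721559719444755), np.float64(0.09469929731425464)), (np.float64(0.04958529698740295), np.float64(0.09416784946125378)), (np.float64(0.05188535188172286), np.float64(0.09494271505618013)), (np.float64(0.05426170852751196), np.float64(0.09441090328083201))]
t5.png 1 275 top slope 0.16835424714965377 z@.11 0.10162633674477589 z@-.11 0.10227277250812497
t5.png -1 251 top slope 0.02968406921378655 z@.11 0.1025167529187494 z@-.11 0.10263073157244465
```

View pics/s8.png

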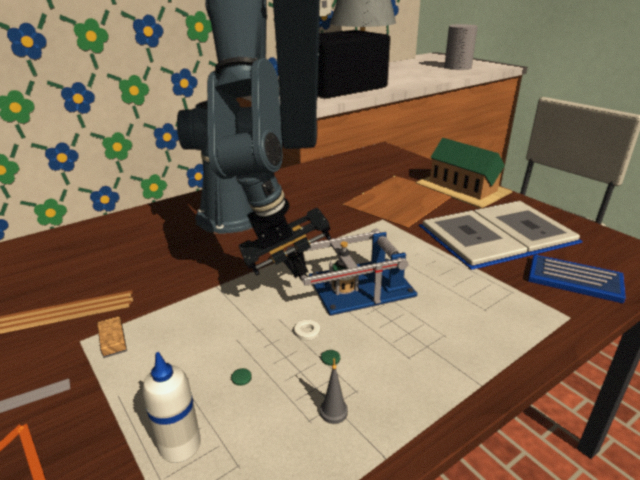

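View pics/t5.png

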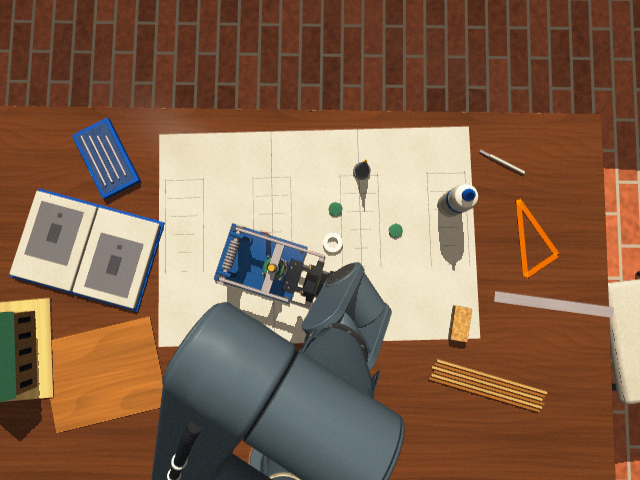

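The arms are level to about 0.1° in both cameras and stayed there for 1 s at 13 N. The bystanders are where they started: bottle (461,197), sanding block (460,324), spire (362,170). I hand in while holding.

```bash
python3 -c "
from rig import order
print(order.hand_in())"
```

```text
the job is handed in; nothing more can be done
None
```

I stacked the drum, the spacer ring (the one farthest right) and the largest green disc between the pins. Then I pulled the lever down to the mark and handed in at about 36 s, with the arm still holding it there.

**Stack:** before pressing, the part tops read about 45, 57 and 69 mm above the table, against 46, 58 and 70 mm expected. The ring and disc lay flat, the disc with its finished face up. Once the lever was down I could only partly see the stack, and nothing looked shifted.

**Lever:** both fixed cameras put the arms level to within about 0.2°. This held through a one-second wait. In the last scene view, the stripe on the arm comes out about 1 to 4 mm below the red mark, depending on where its face is taken to lie. The hinge end reads low by about as much, so I take this as camera offset.

**Disagreements:**
- **Bar position:** the bar crept a few millimetres in the pads during the swing. The hand's own position therefore reads about 1° past level, and I set the final angle from the cameras instead.
- **Force:** the wrist reads about 13 N vertically, against the "about 11 N" given.

**Bystanders:** the glue bottle, sanding block and spire stand where they started.

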